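# Load the press bed by length and lock it four clicks

### The arm

A 7-joint arm with a two-finger parallel gripper is mounted at the origin on the work surface. World frame = base frame: x ahead of the robot, y to its left, z up, the work surface at z = 0. Lengths are in m, angles in degrees, forces in N, time in s.
With the tool pointing down it reaches from about 0.425 to 0.875 m from the base axis. Payload 4.7 kg.
Tool frame: the origin (TCP) lies between the finger pads; the fingertips stand 8 mm ahead of it and the grasp point (between the pads) lies 11 mm behind it; z points along the fingers, y is the line along which they close (so a half turn about z gives the same grasp; the last joint's range is limited). The gripper opens to 87 mm and grips with 3 to 60 N. Pads are 19 mm wide; open, the fingers measure 117 mm over their backs; the gripper's body (75 mm by 190 mm) begins 51 mm behind the grasp point.
Start: joints at [-74.479, 18.392, -4.016, 83.108, 1.295, 78.541, -3.26], TCP at [0.165, 0.629, 0.231] pointing down, gripper open.
Joint ranges: [-163.93, 163.93], [-17.29, 119.83], [-79.2, 71.16], [3.27, 140.29], [-89.18, 269.18], [5.43, 117.66], [-154.24, 154.24]. Speed limits (degrees/s): [147.25, 147.25, 180, 180, 180, 180, 180].

### API

Orientations are given as [roll, pitch, yaw] about the fixed x, y, z axes, in that order (R = Rz(yaw) Ry(pitch) Rx(roll)).
In Python, from cell import env, viewer gives the robot as it stands. The module is installed in compiled form; this text tells all that it offers.
- The arm moves only by the tool arm_command, never from a script. Its argument "series" is a list of rows, each a list of 2 entries, a list of its own where there are three numbers: the shift along the tool's x, y, z in mm, then the turn about the tool's z in rad. A call has exactly 5 rows; each row is the pose to reach, as a shift and turn from the pose commanded when the call began, along the tool's axes at that moment; what a row does not reach only later rows make up. A row lasts 1/10 s, in which the tool goes at most 50 mm and 8.59 degrees, less where a joint would pass 70% of its speed; a pose out of reach is approached as far as the arm can. A call with a gripper value outside its range is refused whole. "grip" is the gripper command: -1 is fully open, 1 is shut, values between are in proportion, set as the call begins (left out, the last holds). The fingers move at their own pace and stop on an object; "grip_force" is the grip in N (left out, the last holds). Time passes only in rows, so rows that repeat a pose let the fingers close, or fill a call up. It gives the time, the measured TCP pose, the force, the opening and the grip force at its end, in the units of the state.
- env.get_obs(): the state, without advancing time (a new reading comes with each control period).
- viewer.read_camera(name): name is "scene" or "top" or "wrist"; returns (picture, depth): 480x640x3 uint8, blue, green, red; 480x640 float32, m along the optical axis (not along the pixel's ray), 0 where there is no reading.
- viewer.calibration(name): a dict with "K" (3x3 intrinsics, pixels), "T" (4x4, takes a point from camera to world coordinates); the wrist camera has in their place "hand_eye" (4x4, takes a point from camera to tool coordinates, whose origin is the TCP and whose axes are the flange's). Camera axes: x right, y up, looking along -z (the intrinsics and any distortion apply to the point x, -y, -z); pixel columns grow to the right and rows downward; lengths in m; the calibration is good to about 2 mm. The wrist camera is an equidistant fisheye: a pixel r from the principal point sees the ray r / f radians off the axis. A picture is of the moment at which its call begins: read the wrist's pose just before it. calibration takes no time and is no camera call.
- env.sign_off(): hands the job in; it is judged then, once.
The state is a dict: "time_s": time; "qpos": joint angles; "joint_velocities": joint speeds; "effort": joint torques, N m; "tool_pos": TCP position; "tool_rot": TCP orientation; "force": force on the tool from outside, world axes, zero at the start; "wrist_torque": the same for the moment, N m; "grip_width": finger opening in m; "grasp_force": force on a finger pad.
Only numpy, scipy, OpenCV 4.12 (cv2) and the standard library are available. Lean on these libraries where they do the work, as an engineer would, in place of code of your own. Each camera call takes 0.05 s, during which the arm holds its last target. There are 200 camera calls.

### The job

Set up the press bed for printing: first turn its click-stop knob anticlockwise all the way back to its stop, then lay every loose wooden spacing bar in the bed row made for its length, flat in a pocket of its own, with the knob still fully back. When all are in, turn the knob clockwise exactly four clicks, and leave the other things on the table where they are.

Things in the scene. Friction and masses are not known exactly. Their poses are not given: they have to be found in the camera images.
- lock_knob (a joint): click-stop knob on the ear of the press bed, upright axis. Value in rad: 0 at its stop (fully back), growing clockwise seen from above; a click every 0.5236 rad (30 degrees), 8 clicks in all. A sprung ball holds it in each click (about 0.1 N m to pass one); left between two clicks it springs to the nearer one. It starts 2 to 5 clicks from the stop
- knob_grip (a point): point on the knob's axis in its black grip bar, 10 mm below the bar's top; turns with the knob, x along the grip bar, z up. The bar is 46 mm long, 14 mm wide and 30 mm high, and stands on a disc of 27 mm radius whose top is 20 mm below this point; a white line on the top of the bar marks its +x end
- bed: dark steel press bed, fixed to the table (place and yaw vary), 235 x 165 mm and 12 mm thick, with an ear on its +y side that carries the knob (axis at x -30, y +125 mm) on a blue round housing of 31 mm radius. Origin at the centre of the plate's underside, on the table; x along the rows
- row_short: aluminium row for 40 mm bars, fixed on the bed (the three rows lie side by side 48 mm apart, in an order that varies): two pockets end to end along its x, each 50 x 26 mm, centred at x = +-26.5 mm, y = 0; one bar to a pocket, lying along x. Origin at the centre of its underside; pocket floor 3 mm above it, walls 3 mm thick with their tops 9 mm above it, so a bar's centre rests 12 mm above it
- row_medium: aluminium row for 60 mm bars, fixed on the bed (the three rows lie side by side 48 mm apart, in an order that varies): two pockets end to end along its x, each 70 x 26 mm, centred at x = +-36.5 mm, y = 0; one bar to a pocket, lying along x. Origin at the centre of its underside; pocket floor 3 mm above it, walls 3 mm thick with their tops 9 mm above it, so a bar's centre rests 12 mm above it
- row_long: aluminium row for 80 mm bars, fixed on the bed (the three rows lie side by side 48 mm apart, in an order that varies): two pockets end to end along its x, each 90 x 26 mm, centred at x = +-46.5 mm, y = 0; one bar to a pocket, lying along x. Origin at the centre of its underside; pocket floor 3 mm above it, walls 3 mm thick with their tops 9 mm above it, so a bar's centre rests 12 mm above it
- bar_short1: short wooden spacing bar, 40 mm long, 18 x 18 mm square section, about 16 g; any of its four long faces may be down. Origin at its centre, x along its length. May be absent
- bar_short2: short wooden spacing bar, 40 mm long, 18 x 18 mm square section, about 16 g; any of its four long faces may be down. Origin at its centre, x along its length. May be absent
- bar_medium1: medium wooden spacing bar, 60 mm long, 18 x 18 mm square section, about 24 g; any of its four long faces may be down. Origin at its centre, x along its length. May be absent
- bar_medium2: medium wooden spacing bar, 60 mm long, 18 x 18 mm square section, about 24 g; any of its four long faces may be down. Origin at its centre, x along its length. May be absent
- bar_long1: long wooden spacing bar, 80 mm long, 18 x 18 mm square section, about 32 g; any of its four long faces may be down. Origin at its centre, x along its length. May be absent
- bar_long2: long wooden spacing bar, 80 mm long, 18 x 18 mm square section, about 32 g; any of its four long faces may be down. Origin at its centre, x along its length. May be absent
- ink_tin: small steel tin, 48 mm across, 45 mm high, among the bars; bystander, to be left alone
- cup: small white cup, 52 mm across, 45 mm high, among the bars; bystander, to be left alone
- brayer1: ink roller with a black roller; bystander, to be left alone
- brayer2: ink roller with a red roller; bystander, to be left alone
- putty_knife: putty knife, 200 mm; bystander, to be left alone
There are look-alikes about, which are no part of the job. What is shaped like the bar_short1 but black or white is not meant.

How it is judged (in metres and radians):
On the way, in this order (a step that is already met when the one before it is completed fails the run):
1. the knob is turned back to its stop (value of joint lock_knob below 0.2 rad), for 0.2 s.
2. every bar lies in a pocket of the row for its length, with the knob still at its stop ((x of bar_short1 in the frame of row_short between 0.0185 and 0.0345 m or x of bar_short1 in the frame of row_short between -0.0345 and -0.0185 m) and y of bar_short1 in the frame of row_short between -0.006 and 0.006 m and z of bar_short1 in the frame of row_short between 0.009 and 0.015 m and angle between the x axis of each of bar_short1, bar_short2 and the x axis of row_short, either way round below 0.25 rad and linear speed of each of bar_short1, bar_short2, bar_medium1, bar_medium2, bar_long1, bar_long2 below 0.02 m/s and (x of bar_short2 in the frame of row_short between 0.0185 and 0.0345 m or x of bar_short2 in the frame of row_short between -0.0345 and -0.0185 m) and y of bar_short2 in the frame of row_short between -0.006 and 0.006 m and z of bar_short2 in the frame of row_short between 0.009 and 0.015 m and (x of bar_medium1 in the frame of row_medium between 0.0285 and 0.0445 m or x of bar_medium1 in the frame of row_medium between -0.0445 and -0.0285 m) and y of bar_medium1 in the frame of row_medium between -0.006 and 0.006 m and z of bar_medium1 in the frame of row_medium between 0.009 and 0.015 m and angle between the x axis of each of bar_medium1, bar_medium2 and the x axis of row_medium, either way round below 0.25 rad and (x of bar_medium2 in the frame of row_medium between 0.0285 and 0.0445 m or x of bar_medium2 in the frame of row_medium between -0.0445 and -0.0285 m) and y of bar_medium2 in the frame of row_medium between -0.006 and 0.006 m and z of bar_medium2 in the frame of row_medium between 0.009 and 0.015 m and (x of bar_long1 in the frame of row_long between 0.0385 and 0.0545 m or x of bar_long1 in the frame of row_long between -0.0545 and -0.0385 m) and y of bar_long1 in the frame of row_long between -0.006 and 0.006 m and z of bar_long1 in the frame of row_long between 0.009 and 0.015 m and angle between the x axis of each of bar_long1, bar_long2 and the x axis of row_long, either way round below 0.25 rad and (x of bar_long2 in the frame of row_long between 0.0385 and 0.0545 m or x of bar_long2 in the frame of row_long between -0.0545 and -0.0385 m) and y of bar_long2 in the frame of row_long between -0.006 and 0.006 m and z of bar_long2 in the frame of row_long between 0.009 and 0.015 m and value of joint lock_knob below 0.2 rad), for 0.2 s.
3. the knob stands four clicks from its stop (value of joint lock_knob between 1.9344 and 2.2544 rad), for 0.3 s.
At the end, for the whole second after the job is handed in: Every bar lies at rest flat on the floor of a pocket in the row for its length (centre within 8 mm along and 6 mm across of the pocket's centre, 3 mm in height, 0.25 rad in yaw), one to a pocket, and the knob rests in its fourth click from the stop (2.094 rad within 0.16) (all of step 3 and (x of bar_short1 in the frame of row_short between 0.0185 and 0.0345 m or x of bar_short1 in the frame of row_short between -0.0345 and -0.0185 m) and y of bar_short1 in the frame of row_short between -0.006 and 0.006 m and z of bar_short1 in the frame of row_short between 0.009 and 0.015 m and angle between the x axis of each of bar_short1, bar_short2 and the x axis of row_short, either way round below 0.25 rad and linear speed of each of bar_short1, bar_short2, bar_medium1, bar_medium2, bar_long1, bar_long2 below 0.02 m/s and (x of bar_short2 in the frame of row_short between 0.0185 and 0.0345 m or x of bar_short2 in the frame of row_short between -0.0345 and -0.0185 m) and y of bar_short2 in the frame of row_short between -0.006 and 0.006 m and z of bar_short2 in the frame of row_short between 0.009 and 0.015 m and (x of bar_medium1 in the frame of row_medium between 0.0285 and 0.0445 m or x of bar_medium1 in the frame of row_medium between -0.0445 and -0.0285 m) and y of bar_medium1 in the frame of row_medium between -0.006 and 0.006 m and z of bar_medium1 in the frame of row_medium between 0.009 and 0.015 m and angle between the x axis of each of bar_medium1, bar_medium2 and the x axis of row_medium, either way round below 0.25 rad and (x of bar_medium2 in the frame of row_medium between 0.0285 and 0.0445 m or x of bar_medium2 in the frame of row_medium between -0.0445 and -0.0285 m) and y of bar_medium2 in the frame of row_medium between -0.006 and 0.006 m and z of bar_medium2 in the frame of row_medium between 0.009 and 0.015 m and (x of bar_long1 in the frame of row_long between 0.0385 and 0.0545 m or x of bar_long1 in the frame of row_long between -0.0545 and -0.0385 m) and y of bar_long1 in the frame of row_long between -0.006 and 0.006 m and z of bar_long1 in the frame of row_long between 0.009 and 0.015 m and angle between the x axis of each of bar_long1, bar_long2 and the x axis of row_long, either way round below 0.25 rad and (x of bar_long2 in the frame of row_long between 0.0385 and 0.0545 m or x of bar_long2 in the frame of row_long between -0.0545 and -0.0385 m) and y of bar_long2 in the frame of row_long between -0.006 and 0.006 m and z of bar_long2 in the frame of row_long between 0.009 and 0.015 m and velocity of joint lock_knob between -0.1 and 0.1 rad/s); the robot touches nothing.
It fails at once if a bystander is pushed more than 40 mm or tipped over (distance of any of ink_tin, cup, brayer1, brayer2, putty_knife from where it was at the start of the episode above 0.04 m or angle between any of ink_tin, cup, brayer1, brayer2, putty_knife's own z axis and vertical above 0.6 rad).
Of bar_short1, bar_short2, bar_medium1, bar_medium2, bar_long1, bar_long2 only 4 to 6 are there at a start; the rules pass over those that are not, and their reading is None.
At some moment in a run one of bar_short1, bar_short2, bar_medium1, bar_medium2, bar_long1, bar_long2 may be knocked a few centimetres aside while the robot is not near it.
Once in a run the grip may slacken for a moment while it holds something.
It also fails if it takes over 208 s, if anything falls off the work surface, if the arm or the gripper's body presses on something with over 40 N, if the wrist force passes 120 N, or if a joint passes its speed limit or range.

## Working session

There is one attempt and no reset: what is moved stays moved. The work goes in short steps, Python scripts to look and compute and a tool call to move; the robot and the scene stay as the last step left them, time stands still between calls to the robot, and variables do not carry over. Pictures are saved under pics/ and viewed, at most 14 in all, crops included, and the job is handed in when it is done.

Besides the shell and the picture viewer there is one more tool, called after "Call:" by a JSON object that holds its "name" and its "arguments". arm_command: Moves the arm, as the interface text tells. Its arguments: {"type":"object","properties":{"series":{"type":"array"},"grip":{"type":"number"},"grip_force":{"type":"number"}},"required":["series"]}

```bash
mkdir -p pics; cat > h.py <<'E'
import numpy as np, cv2
from cell import env, viewer
from scipy.spatial.transform import Rotation as R
def rays(name,uv,obs=None):
    c=viewer.calibration(name);K=c["K"];uv=np.atleast_2d(np.float64(uv))
    x=(uv[:,0]-K[0,2])/K[0,0];y=(uv[:,1]-K[1,2])/K[1,1]
    if name=="wrist":
        th=np.hypot(x,y);s=np.where(th>1e-9,np.sin(th)/np.maximum(th,1e-9),1)
        d=np.c_[x*s,-y*s,-np.cos(th)]
        T=np.eye(4);T[:3,:3]=R.from_euler('xyz',obs["tool_rot"],degrees=True).as_matrix();T[:3,3]=obs["tool_pos"];T=T@c["hand_eye"]
    else: d=np.c_[x,-y,-np.ones_like(x)];T=c["T"]
    return T[:3,3],d@T[:3,:3].T
def plane(name,uv,z,obs=None):
    o,d=rays(name,uv,obs);return o+d*((z-o[2])/d[:,2])[:,None]
def tri(l):
    A=0;b=0
    for o,d in l:
        d=d/np.linalg.norm(d);P=np.eye(3)-np.outer(d,d);A=A+P;b=b+P@o
    return np.linalg.solve(A,b)
E
python3 - <<'E'
from h import *
o=env.get_obs();print(o)
for n in("top","scene","wrist"):
    c=viewer.calibration(n);print(n,{k:(np.round(v,4).tolist() if not isinstance(v,str) else v) for k,v in c.items()})
    im,d=viewer.read_camera(n);cv2.imwrite(f"pics/{n}0.png",im);np.save(n+"0d.npy",d);print((d>0).mean())
E
```

```text
{'time_s': 0.0, 'qpos': array([-74.47766498,  18.43820671,  -4.01462438,  83.17540727,
         1.29333689,  78.54008911,  -3.26055683]), 'joint_velocities': array([ 0.12565363,  0.04448416, -0.00444655,  0.02933405,  0.03466341,
       -0.09427296, -0.00386791]), 'effort': array([-4.23889978e-04, -4.91279840e+01, -4.04216694e-01, -3.12525129e+01,
       -6.39966619e-02,  4.39159304e-02,  1.91307240e-04]), 'tool_pos': array([0.16501266, 0.62814833, 0.2294666 ]), 'tool_rot': array([-1.79891443e+02,  4.42333060e-03,  1.65285680e+02]), 'force': array([0.02006978, 0.36281081, 0.59102641]), 'wrist_torque': array([ 0.01394715, -0.01005131,  0.00418344]), 'grasp_force': 0.0, 'grip_width': 0.08695853571195115}
top {'K': [[457.7771, 0.0, 318.0484], [0.0, 457.7771, 239.3038], [0.0, 0.0, 1.0]], 'T': [[0.0217, 0.9989, -0.0422, 0.5181], [-0.9996, 0.0225, 0.0192, -0.0529], [0.0202, 0.0417, 0.9989, 1.3009], [0.0, 0.0, 0.0, 1.0]]}
0.9959212239583334
scene {'K': [[506.0056, 0.0, 318.7718], [0.0, 506.0056, 237.3154], [0.0, 0.0, 1.0]], 'T': [[0.8494, -0.4609, 0.2569, 0.8939], [0.5275, 0.7292, -0.436, -0.6107], [0.0136, 0.5058, 0.8625, 1.095], [0.0, 0.0, 0.0, 1.0]]}
0.9961002604166667
wrist {'K': [[371.6483, 0.0, 322.8698], [0.0, 371.6483, 238.0217], [0.0, 0.0, 1.0]], 'hand_eye': [[-0.0007, 0.9634, 0.2681, 0.074], [1.0, 0.0008, -0.0003, 0.001], [-0.0005, 0.2681, -0.9634, -0.1546], [0.0, 0.0, 0.0, 1.0]]}
0.9780631510416666
```

View pics/top0.png

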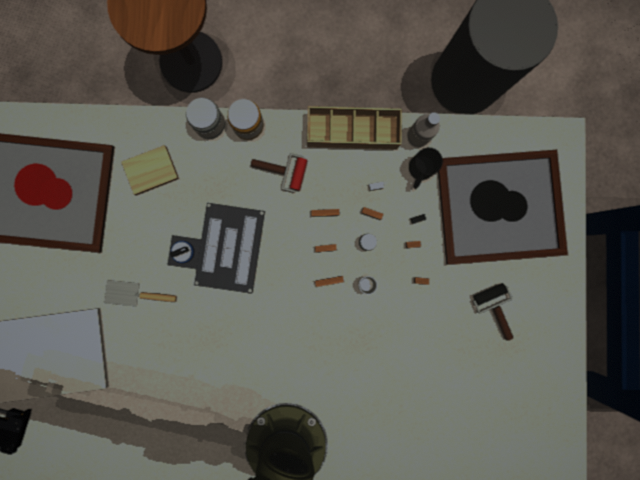

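View pics/scene0.png

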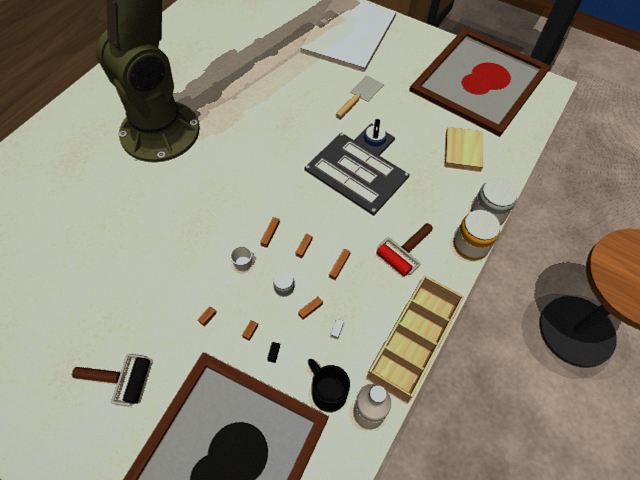

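The top view shows six brown bars:
- long at (324,212) and (328,281)
- medium at (372,213) and (325,248)
- short at (413,244) and (421,281)

The white (375,187) and black (418,218) blocks are look-alikes and are not meant. The knob is at (181,252), and the bed is around (230,248). The scene view agrees, showing the same six brown bars. Next I'll measure from the two views, with one enlarged crop to confirm.

```bash
cat >> h.py <<'E'
def bars(im,lo=60,region=None):
    hsv=cv2.cvtColor(im,cv2.COLOR_BGR2HSV)
    m=cv2.inRange(hsv,(5,110,60),(18,255,255))
    return m
def comps(m,a0,a1):
    out=[]
    for c in cv2.findContours(m,cv2.RETR_EXTERNAL,cv2.CHAIN_APPROX_NONE)[0]:
        a=cv2.contourArea(c)
        if a0<a<a1: out.append((cv2.minAreaRect(c),a,c))
    return out
E
python3 - <<'E'
from h import *
t=cv2.imread("pics/top0.png");s=cv2.imread("pics/scene0.png")
res={}
for n,im in(("top",t),("scene",s)):
    hsv=cv2.cvtColor(im,cv2.COLOR_BGR2HSV)
    for p in ([(324,212),(413,244)] if n=="top" else [(340,264),(207,316)]): print(n,p,hsv[p[1],p[0]])
    for r,a,c in comps(bars(im),40,700):
        p=plane(n,r[0],0.012)[0]
        if -0.4<p[1]<0.1 and .35<p[0]<.75:
            b=plane(n,cv2.boxPoints(r),0.012);e=sorted([b[1]-b[0],b[2]-b[1]],key=np.linalg.norm)
            print(n,np.round(r[0],1),"xy",np.round(p[:2],4),"L",[round(np.linalg.norm(v),3) for v in e],"yaw",round(np.degrees(np.arctan2(e[1][1],e[1][0]))%180,1)); res.setdefault(n,[]).append((p,r[0]))
for p,u in res["top"]:
    q,v=min(res["scene"],key=lambda q:np.linalg.norm(q[0]-p))
    print(u,np.round(tri([(rays(n,w)[0],rays(n,w)[1][0]) for n,w in(("top",u),("scene",v))]),4))
print("knob", np.round(tri([(rays(n,w)[0],rays(n,w)[1][0]) for n,w in(("top",(181,252)),("scene",(376,127)))]),4),"plane",plane("top",(181,252),.05))
cv2.imwrite("pics/crop1.png",np.hstack([cv2.resize(t[175:295,160:270],None,fx=3.6,fy=3.6),cv2.resize(t[175:295,305:435],None,fx=3.05,fy=3.6)])[:600,:800])
E
```

```text
top (324, 212) [ 12 161 100]
top (413, 244) [ 12 160  91]
top [421.5 280.5] xy [ 0.4628 -0.372 ] L [np.float64(0.014), np.float64(0.037)] yaw 91.2
top [328.7 281.1] xy [ 0.4558 -0.1101] L [np.float64(0.016), np.float64(0.078)] yaw 100.6
top [325.  247.8] xy [ 0.549  -0.0979] L [np.float64(0.016), np.float64(0.057)] yaw 96.0
top [412.7 244. ] xy [ 0.5651 -0.3458] L [np.float64(0.015), np.float64(0.037)] yaw 97.0
top [324.5 212.4] xy [ 0.649  -0.0944] L [np.float64(0.017), np.float64(0.077)] yaw 94.0
top [371.9 213. ] xy [ 0.6506 -0.2285] L [np.float64(0.016), np.float64(0.058)] yaw 72.9
scene (340, 264) [ 12 185 146]
scene (207, 316) [ 13 185 145]
scene [249.5 329.2] xy [ 0.566  -0.3488] L [np.float64(0.018), np.float64(0.042)] yaw 96.2
scene [206. 315.] xy [ 0.4628 -0.3736] L [np.float64(0.018), np.float64(0.041)] yaw 82.6
scene [310.2 307.3] xy [ 0.653  -0.2319] L [np.float64(0.021), np.float64(0.062)] yaw 71.2
scene [339.1 263.7] xy [ 0.6516 -0.0997] L [np.float64(0.019), np.float64(0.085)] yaw 94.5
scene [303.1 245.3] xy [ 0.5507 -0.1031] L [np.float64(0.019), np.float64(0.065)] yaw 97.5
scene [269.1 231.5] xy [ 0.4576 -0.1153] L [np.float64(0.021), np.float64(0.086)] yaw 104.0
(421.5, 280.5) [ 0.4623 -0.3729  0.0098]
(328.6756591796875, 281.0540771484375) [ 0.4547 -0.1109  0.0033]
(325.024169921875, 247.7896728515625) [ 0.5486 -0.0986  0.0033]
(412.7030029296875, 244.02967834472656) [ 0.5649 -0.3473  0.0069]
(324.54022216796875, 212.384521484375) [ 0.6497 -0.0949  0.0023]
(371.85003662109375, 212.9500274658203) [ 0.6513 -0.2294  0.0048]
knob [0.53   0.2943 0.0554] plane [[0.52797777 0.29443601 0.05      ]]
```

View pics/crop1.png

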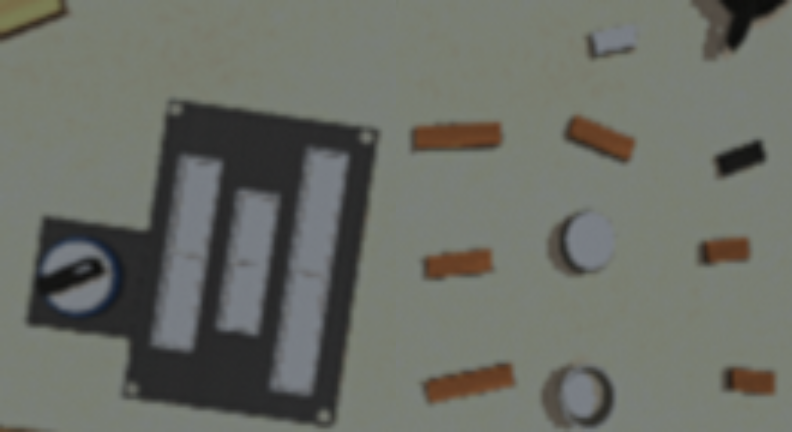

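The crop confirms it: six brown bars are meant, while the white block at (612,40) and the black one at (740,158) in the crop are look-alikes. The rows run short in the middle, medium next to the ear and long at the far side. Next step is a move over the knob.

```bash
cat >> h.py <<'E'
def plan(start,targets):
    """start/targets (x,y,z m, yaw deg); prints calls of final shift mm + turn rad (per call <=250mm,43deg)"""
    p=np.array(start[:3],float);w=float(start[3])
    for t in targets:
        tp=np.array(t[:3],float);
        dw=(t[3]-w)
        n=max(1,int(np.ceil(max(np.linalg.norm(tp-p)/.249,abs(dw)/42.9)-1e-6)))
        for k in range(n):
            g=p+(tp-p)/(n-k);gw=w+(t[3]-w)/(n-k)
            M=R.from_euler('xyz',[180,0,w],degrees=True).as_matrix()
            s=np.round(M.T@(g-p)*1000,0);tn=round(-np.radians(gw-w),2)
            print("  call:",s.astype(int).tolist(),tn)
            p=p+M@s/1000;w=w-np.degrees(tn)
        print("  at",np.round(p,4).tolist(),round(w,2))
E
python3 -c "
from h import *
plan((.165,.629,.231,165.29),[(.52,.27,.25,106)])"
```

```text
call: [-145, -86, -6] 0.34
  call: [-165, -32, -7] 0.35
  call: [-166, 26, -6] 0.34
  at [0.52, 0.2703, 0.25] 106.28
```

Call:
{"name": "arm_command", "arguments": {"series": [[[-29, -17, -1], 0.07], [[-58, -34, -2], 0.14], [[-87, -52, -4], 0.2], [[-116, -69, -5], 0.27], [[-145, -86, -6], 0.34]]}}

```text
time_s: 0.65
tool_pos: [0.2847, 0.5072, 0.2365]
tool_rot: [-180.0, -0.0, 145.6]
force: [-0.1, -0.4, -0.1]
grip_width: 0.0871
grasp_force: 0.0
```

Call:
{"name": "arm_command", "arguments": {"series": [[[-33, -6, -1], 0.07], [[-66, -13, -3], 0.14], [[-99, -19, -4], 0.21], [[-132, -26, -6], 0.28], [[-165, -32, -7], 0.35]]}}

```text
time_s: 1.15
tool_pos: [0.4031, 0.3879, 0.2437]
tool_rot: [180.0, -0.0, 125.5]
force: [0.3, 1.5, 0.7]
grip_width: 0.0871
grasp_force: 0.0
```

Call:
{"name": "arm_command", "arguments": {"series": [[[-42, 6, -2], 0.09], [[-83, 13, -3], 0.17], [[-125, 20, -5], 0.26], [[-166, 26, -6], 0.34], [[-166, 26, -6], 0.34]]}}

```text
time_s: 1.65
tool_pos: [0.5249, 0.2621, 0.2498]
tool_rot: [179.9, 0.2, 105.5]
force: [0.2, 0.1, 0.9]
grip_width: 0.087
grasp_force: 0.0
```

```bash
python3 - <<'E'
from h import *
o=env.get_obs();print(o["time_s"],o["tool_pos"],o["tool_rot"],o["qpos"])
im,d=viewer.read_camera("wrist");cv2.imwrite("pics/w1.png",im);np.save("w1.npy",np.r_[o["tool_pos"],o["tool_rot"]])
E
```

```text
1.65 [0.52489258 0.26214619 0.24983447] [179.88474004   0.2294604  105.47740452] [-46.86969357  10.17994405  20.11215777  91.69556955  -3.30052815
  78.6847201  -10.92732955]
```

View pics/w1.png

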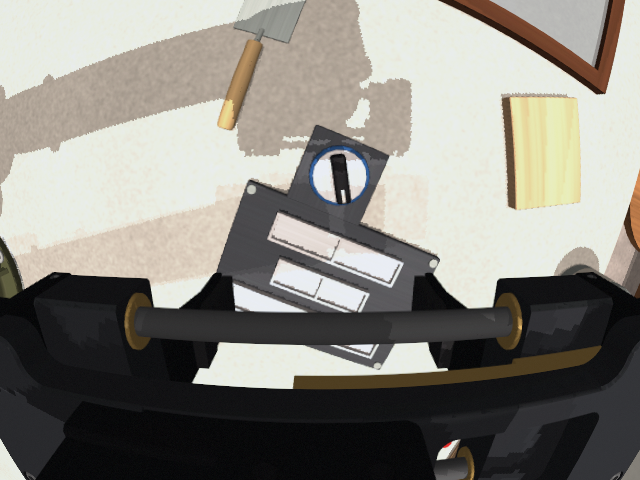

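The wrist view shows the knob at about (341,178), its white mark at the lower end (344,196), and the three rows below it.

```bash
python3 - <<'E'
from h import *
o=env.get_obs();print(o["time_s"],o["tool_pos"],o["tool_rot"])
v=np.load("w1.npy");ob={"tool_pos":v[:3],"tool_rot":v[3:]}
im=cv2.imread("pics/w1.png")
hsv=cv2.cvtColor(im,cv2.COLOR_BGR2HSV)
# knob bar: dark within the white disc
m=cv2.inRange(hsv,(0,0,0),(180,255,60));roi=np.zeros_like(m);cv2.circle(roi,(340,176),27,255,-1)
c=max(cv2.findContours(m&roi,cv2.RETR_EXTERNAL,cv2.CHAIN_APPROX_NONE)[0],key=cv2.contourArea)
r=cv2.minAreaRect(c);print("bar rect",r)
b=plane("wrist",cv2.boxPoints(r),.06,ob);e=sorted([b[1]-b[0],b[2]-b[1]],key=np.linalg.norm);print(b.mean(0),[np.linalg.norm(x) for x in e],np.degrees(np.arctan2(e[1][1],e[1][0])))
print("white",plane("wrist",[(344,196)],.062,ob),"->top end",plane("wrist",[(338,154)],.062,ob))
# blue ring
bl=cv2.inRange(hsv,(100,120,60),(130,255,255))
c=max(cv2.findContours(bl,cv2.RETR_EXTERNAL,cv2.CHAIN_APPROX_NONE)[0],key=cv2.contourArea)
el=cv2.fitEllipse(c);print("blue",el,plane("wrist",el[0],.03,ob))
# bed screws
for p in[(251,188),(433,263),(378,366)]:print(p,np.round(plane("wrist",p,.012,ob)[0],4))
# depth
t=cv2.imread("pics/top0.png");d=np.load("top0d.npy");K=viewer.calibration("top");
def P(u,v):
    k=K["K"];z=d[v,u];return (K["T"]@np.r_[(u-k[0,2])/k[0,0]*z,-(v-k[1,2])/k[1,1]*z,-z,1])[:3]
for p in[(181,252),(176,253),(186,250),(175,246),(230,250),(210,248),(324,212),(300,230)]:print(p,np.round(P(*p),4))
# pockets in wrist view: white-ish bright inside bed
bed=cv2.inRange(hsv,(0,0,140),(180,60,255));roi=np.zeros_like(bed);cv2.fillPoly(roi,[np.array([(258,190),(428,262),(372,360),(225,282)])],255)
cv2.imwrite("pics/w1bed.png",cv2.resize(im[120:380,200:460],None,fx=2.3,fy=2.3,interpolation=cv2.INTER_CUBIC))
E
```

```text
1.7 [0.52251903 0.26567789 0.24956203] [1.79971672e+02 7.93348214e-02 1.05798164e+02]
bar rect ((340.60986328125, 178.2138671875), (48.96241760253906, 14.825576782226562), 81.25383758544922)
[0.53170924 0.30100313 0.06      ] [np.float64(0.013655168922183542), np.float64(0.04606509190731261)] -65.24766279733235
white [[0.53907698 0.2861297  0.062     ]] ->top end [[0.52301155 0.32230355 0.062     ]]
blue ((338.9317321777344, 175.39205932617188), (57.327110290527344, 57.56158447265625), 104.18988800048828) [[0.5315426  0.30054653 0.03      ]]
(251, 188) [0.4454 0.2614 0.012 ]
(433, 263) [0.6654 0.233  0.012 ]
(378, 366) [0.6483 0.0826 0.012 ]
(181, 252) [0.5279 0.2905 0.0641]
(176, 253) [0.5249 0.3019 0.0704]
(186, 250) [0.5335 0.2775 0.0636]
(175, 246) [0.5442 0.3157 0.0345]
(230, 250) [0.5369 0.1682 0.0141]
(210, 248) [0.5412 0.2245 0.0124]
(324, 212) [ 0.6495 -0.0927  0.0171]
(300, 230) [ 0.5983 -0.026  -0.0007]
```

View pics/w1bed.png

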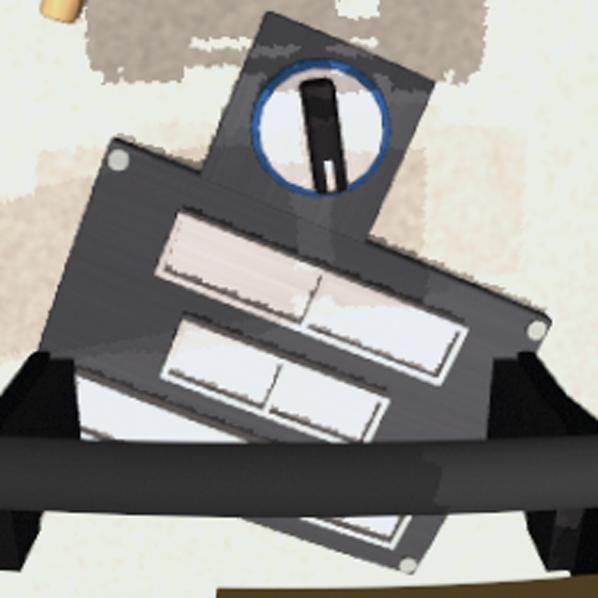

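The wrist view was taken while the arm was still settling. Next I go over the knob, let it settle, and measure from there. The grip bar points to about -66° (white end), roughly 58° from the row direction.

```bash
python3 -c "
from h import *
plan((.52,.2703,.25,106.28),[(.531,.297,.17,114)])"
```

```text
call: [23, 18, 80] -0.13
  at [0.5308, 0.2974, 0.17] 113.73
```

Call:
{"name": "arm_command", "arguments": {"series": [[[8, 6, 25], -0.04], [[15, 12, 55], -0.09], [[23, 18, 80], -0.13], [[23, 18, 80], -0.13], [[23, 18, 80], -0.13]]}}

```text
time_s: 2.2
tool_pos: [0.5302, 0.2975, 0.1696]
tool_rot: [-179.9, 0.0, 113.7]
force: [-0.2, -0.3, 0.6]
grip_width: 0.0868
grasp_force: 0.0
```

Call:
{"name": "arm_command", "arguments": {"series": [[[0, 0, 0], 0], [[0, 0, 0], 0], [[0, 0, 0], 0], [[0, 0, 0], 0], [[0, 0, 0], 0]]}}

```text
time_s: 2.7
tool_pos: [0.5311, 0.2971, 0.17]
tool_rot: [180.0, -0.0, 113.7]
force: [0.6, 0.3, -0.4]
grip_width: 0.0869
grasp_force: 0.0
```

```bash
cat >> h.py <<'E'
def snap(f):
    o=env.get_obs();im,d=viewer.read_camera("wrist");cv2.imwrite(f"pics/{f}.png",im)
    print(f,o["time_s"],np.round(o["tool_pos"],4),np.round(o["tool_rot"],2),"w",round(o["grip_width"],4),"F",np.round(o["force"],1),"T",np.round(o["wrist_torque"],2))
    return o,im
def knob(o,im,zr=.03):
    hsv=cv2.cvtColor(im,cv2.COLOR_BGR2HSV)
    bl=cv2.inRange(hsv,(100,120,60),(130,255,255))
    c=max(cv2.findContours(bl,cv2.RETR_EXTERNAL,cv2.CHAIN_APPROX_NONE)[0],key=len)
    el=cv2.fitEllipse(c);print("blue",np.round(el[0],1),np.round(el[1],1),np.round(plane("wrist",el[0],zr,o)[0],4))
    roi=np.zeros(im.shape[:2],np.uint8);cv2.ellipse(roi,(tuple(el[0]),tuple(x*.97 for x in el[1]),el[2]),255,-1)
    m=cv2.inRange(hsv,(0,0,0),(180,255,60))&roi
    c=max(cv2.findContours(m,cv2.RETR_EXTERNAL,cv2.CHAIN_APPROX_NONE)[0],key=cv2.contourArea)
    r=cv2.minAreaRect(c);b=plane("wrist",cv2.boxPoints(r),.063,o);e=sorted([b[1]-b[0],b[2]-b[1]],key=np.linalg.norm)
    print("bar px",np.round(r[0],1),"c",np.round(b.mean(0),4),[round(np.linalg.norm(x),4) for x in e],"yaw",round(np.degrees(np.arctan2(e[1][1],e[1][0]))%180,1))
E
python3 - <<'E'
from h import *
o,im=snap("w2");knob(o,im)
cv2.imwrite("pics/w2.png",im)
E
```

```text
w2 2.7 [0.5311 0.2971 0.17  ] [ 1.7996e+02 -1.0000e-02  1.1371e+02] w 0.0869 F [ 0.6  0.3 -0.4] T [-0.05  0.03 -0.01]
blue [324.9 225.6] [69.9 71.4] [0.5315 0.3008 0.03  ]
bar px [325.5 230. ] c [0.53   0.3048 0.063 ] [np.float64(0.0121), np.float64(0.0436)] yaw 113.4
```

View pics/w2.png

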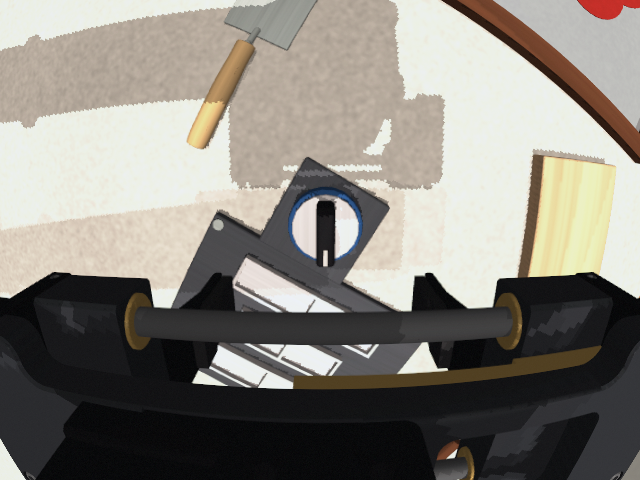

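The knob's axis is near (0.5315, 0.301) in both wrist views. The bar is aligned with the tool at 113.5°, white end toward the bed.

Call:
{"name": "arm_command", "arguments": {"series": [[[4, 2, 30], 0], [[4, 2, 60], 0], [[4, 2, 90], 0], [[4, 2, 112], 0], [[4, 2, 121], 0]]}}

```text
time_s: 3.25
tool_pos: [0.5296, 0.3007, 0.046]
tool_rot: [-179.8, 0.0, 113.7]
force: [-0.2, -0.7, 0.5]
grip_width: 0.0873
grasp_force: 0.0
```

Call:
{"name": "arm_command", "arguments": {"series": [[[0, 0, 0], 0], [[0, 0, 0], 0], [[0, 0, 0], 0], [[0, 0, 0], 0], [[0, 0, 0], 0]], "grip": 1, "grip_force": 25}}

```text
time_s: 3.75
tool_pos: [0.5317, 0.3019, 0.0496]
tool_rot: [179.9, -0.0, 113.7]
force: [0.1, 0.1, 0.2]
grip_width: 0.0549
grasp_force: 0.0
```

Call:
{"name": "arm_command", "arguments": {"series": [[[0, 0, 0], -0.1], [[0, 0, 0], -0.2], [[0, 0, 0], -0.3], [[0, 0, 0], -0.4], [[0, 0, 0], -0.5]]}}

```text
time_s: 4.25
tool_pos: [0.531, 0.3005, 0.0489]
tool_rot: [-179.9, 0.0, 142.6]
force: [-0.9, -4.9, 1.1]
grip_width: 0.0169
grasp_force: 5.9
```

```bash
python3 - <<'E'
from h import *
o=env.get_obs();print({k:np.round(o[k],3).tolist() for k in("time_s","tool_pos","tool_rot","force","wrist_torque","grip_width","grasp_force","qpos")})
E
```

```text
{'time_s': 4.25, 'tool_pos': [0.531, 0.301, 0.049], 'tool_rot': [-179.905, 0.014, 142.562], 'force': [-0.857, -4.885, 1.144], 'wrist_torque': [-0.949, 0.204, -0.052], 'grip_width': 0.017, 'grasp_force': 5.926, 'qpos': [-41.888, 22.271, 11.929, 100.503, -5.251, 57.853, 24.543]}
```

Call:
{"name": "arm_command", "arguments": {"series": [[[0, 0, 0], 0], [[0, 0, 0], 0], [[0, 0, 0], 0], [[0, 0, 0], 0], [[0, 0, 0], 0]]}}

```text
time_s: 4.75
tool_pos: [0.5312, 0.3, 0.0489]
tool_rot: [-179.9, 0.0, 142.2]
force: [-2.1, -6.2, 4.1]
grip_width: 0.0136
grasp_force: 25.0
```

```bash
python3 - <<'E'
from h import *
o,im=snap("w3");print(o["grasp_force"])
cv2.imwrite("pics/w3c.png",cv2.resize(im[150:350,220:440],None,fx=2.5,fy=2.5))
E
```

```text
w3 4.75 [0.5312 0.3    0.0489] [-1.7989e+02  4.0000e-02  1.4220e+02] w 0.0136 F [-2.1 -6.2  4.1] T [-1.18  0.51  0.04]
24.99998142477125
```

View pics/w3c.png

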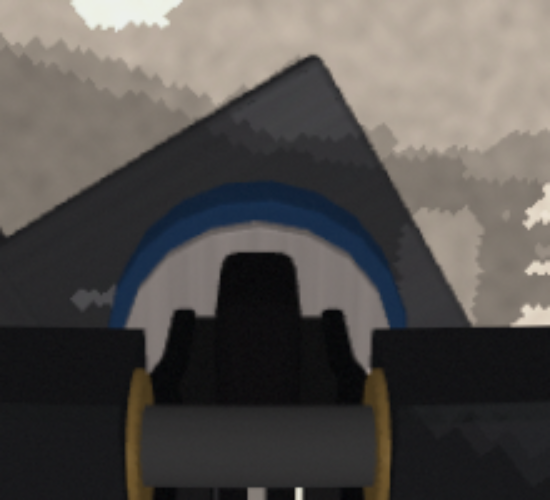

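The crop shows the bar aligned in the fingers, with one click done. I continue toward the stop.

Call:
{"name": "arm_command", "arguments": {"series": [[[0, 0, 0], -0.1], [[0, 0, 0], -0.2], [[0, 0, 0], -0.3], [[0, 0, 0], -0.42], [[0, 0, 0], -0.52]]}}

```text
time_s: 5.3
tool_pos: [0.5312, 0.3, 0.0487]
tool_rot: [-179.9, -0.0, 172.2]
force: [-1.4, -4.5, 2.9]
grip_width: 0.0153
grasp_force: 2.5
```

Call:
{"name": "arm_command", "arguments": {"series": [[[0, 0, 0], -0.03], [[0, 0, 0], -0.06], [[0, 0, 0], -0.09], [[0, 0, 0], -0.12], [[0, 0, 0], -0.12]]}}

```text
time_s: 5.8
tool_pos: [0.5308, 0.2994, 0.0486]
tool_rot: [-179.9, -0.1, 178.8]
force: [-3.5, -6.4, 5.7]
grip_width: 0.0147
grasp_force: 25.7
```

```bash
python3 - <<'E'
from h import *
o=env.get_obs();print({k:np.round(o[k],3).tolist() for k in("time_s","tool_pos","tool_rot","force","wrist_torque","grip_width","grasp_force","qpos")})
E
```

```text
{'time_s': 5.8, 'tool_pos': [0.531, 0.299, 0.049], 'tool_rot': [-179.857, -0.117, 178.778], 'force': [-3.494, -6.37, 5.68], 'wrist_torque': [-1.261, 0.711, -0.57], 'grip_width': 0.015, 'grasp_force': 25.749, 'qpos': [-36.726, 22.079, 5.76, 100.338, -2.484, 57.884, 58.72]}
```

The wrist torque is -0.57 N m against a 0.1 N m click, so the knob is at its stop. I'll ease back, release, rise and look.

Call:
{"name": "arm_command", "arguments": {"series": [[[0, 0, 0], 0.05], [[0, 0, 0], 0.1], [[0, 0, 0], 0.1], [[0, 0, 0], 0.1], [[0, 0, 0], 0.1]]}}

```text
time_s: 6.3
tool_pos: [0.5311, 0.2993, 0.0486]
tool_rot: [-179.8, -0.0, 173.1]
force: [-2.1, -5.7, 4.4]
grip_width: 0.0138
grasp_force: 25.0
```

Call:
{"name": "arm_command", "arguments": {"series": [[[0, 0, 0], 0], [[0, 0, 0], 0], [[0, 0, 0], 0], [[0, 0, 0], 0], [[0, 0, 0], 0]], "grip": -1}}

```text
time_s: 6.8
tool_pos: [0.5312, 0.3022, 0.0486]
tool_rot: [180.0, 0.0, 173.3]
force: [-0.3, 0.4, 0.0]
grip_width: 0.0456
grasp_force: 0.0
```

Call:
{"name": "arm_command", "arguments": {"series": [[[0, 0, -40], 0], [[0, 0, -80], 0], [[0, 0, -120], 0], [[0, 0, -150], 0], [[0, 0, -150], 0]]}}

```text
time_s: 7.3
tool_pos: [0.5338, 0.3033, 0.2045]
tool_rot: [179.6, 0.4, 173.3]
force: [0.9, 0.2, 0.2]
grip_width: 0.0835
grasp_force: 0.0
```

```bash
python3 - <<'E'
from h import *
o,im=snap("w4");knob(o,im)
E
```

```text
w4 7.3 [0.5338 0.3033 0.2045] [179.61   0.44 173.3 ] w 0.0835 F [0.9 0.2 0.2] T [ 0.01  0.02 -0.04]
blue [316.8 215.5] [63.3 64.2] [0.5314 0.3005 0.03  ]
bar px [316.  219.5] c [0.5277 0.3006 0.063 ] [np.float64(0.0129), np.float64(0.0445)] yaw 173.3
```

View pics/w4.png

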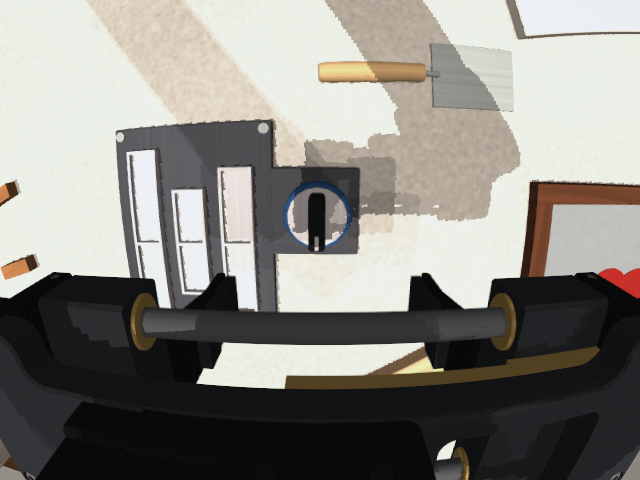

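The knob sits at 173.3°, white end at -6.7°, parallel to the rows, so it is at its stop. Next I measure the rows from two wrist places and then look over the bars.

```bash
python3 -c "
from h import *
plan((.5310,.3018,.199,173.32),[(.64,.21,.25,173.32),(.64,.13,.25,173.32)])"
```

```text
call: [-119, -78, -51] -0.0
  at [0.6401, 0.2105, 0.25] 173.32
  call: [-9, -80, 0] -0.0
  at [0.6398, 0.13, 0.25] 173.32
```

Call:
{"name": "arm_command", "arguments": {"series": [[[-30, -20, -20], 0], [[-65, -40, -40], 0], [[-100, -65, -51], 0], [[-119, -78, -51], 0], [[-119, -78, -51], 0]], "grip": -0.2}}

```text
time_s: 7.85
tool_pos: [0.6426, 0.205, 0.2478]
tool_rot: [-179.8, 0.0, 172.9]
force: [0.5, -0.6, -0.7]
grip_width: 0.0565
grasp_force: 0.0
```

Call:
{"name": "arm_command", "arguments": {"series": [[[0, 0, 0], 0], [[0, 0, 0], 0], [[0, 0, 0], 0], [[0, 0, 0], 0], [[0, 0, 0], 0]]}}

```text
time_s: 8.35
tool_pos: [0.6399, 0.211, 0.2497]
tool_rot: [180.0, 0.0, 173.4]
force: [0.5, -1.1, -0.3]
grip_width: 0.0523
grasp_force: 0.0
```

```bash
python3 - <<'E'
from h import *
import pickle
o,im=snap("w5");pickle.dump(o,open("w5.pkl","wb"))
E
```

```text
w5 8.35 [0.6399 0.211  0.2497] [179.98   0.   173.37] w 0.0523 F [ 0.5 -1.1 -0.3] T [0.03 0.06 0.01]
```

Call:
{"name": "arm_command", "arguments": {"series": [[[-3, -30, 0], 0], [[-6, -55, 0], 0], [[-9, -80, 0], 0], [[-9, -80, 0], 0], [[-9, -80, 0], 0]]}}

```text
time_s: 8.9
tool_pos: [0.6399, 0.1295, 0.2499]
tool_rot: [180.0, 0.0, 173.2]
force: [0.1, 0.6, -0.7]
grip_width: 0.0522
grasp_force: 0.0
```

Call:
{"name": "arm_command", "arguments": {"series": [[[0, 0, 0], 0], [[0, 0, 0], 0], [[0, 0, 0], 0], [[0, 0, 0], 0], [[0, 0, 0], 0]]}}

```text
time_s: 9.4
tool_pos: [0.6398, 0.1301, 0.2495]
tool_rot: [180.0, -0.0, 173.3]
force: [-0.3, 0.3, -0.0]
grip_width: 0.0523
grasp_force: 0.0
```

```bash
cat >> h.py <<'E'
def rows(im):
    """bright row blobs enclosed by the dark plate: list of minAreaRect"""
    hsv=cv2.cvtColor(im,cv2.COLOR_BGR2HSV)
    dark=cv2.inRange(hsv,(0,0,30),(180,90,105));dark[265:]=0
    dark=cv2.morphologyEx(dark,cv2.MORPH_CLOSE,np.ones((3,3)))
    c=max(cv2.findContours(dark,cv2.RETR_EXTERNAL,cv2.CHAIN_APPROX_NONE)[0],key=cv2.contourArea)
    m=np.zeros_like(dark);cv2.drawContours(m,[c],-1,255,-1)
    br=cv2.inRange(hsv,(0,0,115),(180,255,255))&cv2.erode(m,np.ones((5,5)))
    br=cv2.morphologyEx(br,cv2.MORPH_CLOSE,np.ones((7,7)))
    return comps(br,600,20000)
E
python3 - <<'E'
from h import *
import pickle
o6,im6=snap("w6");pickle.dump(o6,open("w6.pkl","wb"))
o5=pickle.load(open("w5.pkl","rb"));im5=cv2.imread("pics/w5.png")
for o,im in((o5,im5),(o6,im6)):
    for r,a,c in rows(im):
        b=plane("wrist",cv2.boxPoints(r),.021,o);print(np.round(r[0],1),np.round(r[1],1),int(a),np.round(b.mean(0)[:2],4),[round(np.linalg.norm(b[i+1]-b[i]),4) for i in(0,1)])
cv2.imwrite("pics/w56.png",np.vstack([im5[90:300,60:640],im6[90:300,60:640]]))
E
```

```text
w6 9.4 [0.6398 0.1301 0.2495] [180.    -0.   173.34] w 0.0523 F [-0.3  0.3 -0. ] T [0.06 0.03 0.02]
[274.  123.5] [105.  32.] 3239 [0.5459 0.1726] [np.float64(0.033), np.float64(0.1094)]
[395.9  96.6] [57.7 54.5] 1700 [0.5314 0.301 ] [np.float64(0.0583), np.float64(0.0602)]
[320.8 123.5] [ 32.6 143.2] 4455 [0.5519 0.2204] [np.float64(0.1499), np.float64(0.0332)]
[228.7 125.6] [177.1  31.7] 5225 [0.5399 0.1235] [np.float64(0.0346), np.float64(0.1891)]
[466.   94.2] [51.7 30.8] 699 [0.5325 0.2978] [np.float64(0.0368), np.float64(0.0564)]
[352.5 113.7] [ 32.6 104.8] 3231 [0.5453 0.173 ] [np.float64(0.1093), np.float64(0.0332)]
[398.7 116.1] [ 32. 142.] 4213 [0.5516 0.2214] [np.float64(0.15), np.float64(0.034)]
[305.5 115. ] [180.  33.] 5578 [0.5403 0.125 ] [np.float64(0.0338), np.float64(0.19)]
```

View pics/w56.png

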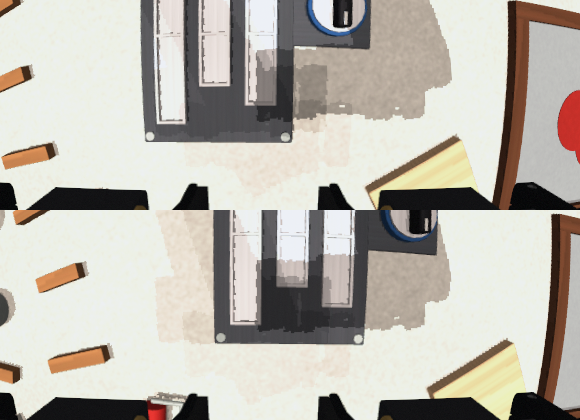

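Row centres measured from both places, with sizes and heights matching the description:
- **short:** (0.5456, 0.1728)
- **medium:** (0.5517, 0.2209)
- **long:** (0.5401, 0.1243)

Bed yaw is -6.8°, and the knob position checks out to 1 mm. First bar: the long one near (0.650, -0.095).

```bash
cat >> h.py <<'E'
ROW={"short":(.5456,.1728,.0265),"medium":(.5517,.2209,.0365),"long":(.5401,.1243,.0465)}
BY=-6.8
def pocket(n,s):
    x,y,d=ROW[n];a=np.radians(BY);return np.array([x+s*d*np.cos(a),y+s*d*np.sin(a)])
def findbars(o,im,z=.018):
    out=[]
    for r,a,c in comps(bars(im),250,9000):
        b=plane("wrist",cv2.boxPoints(r),z,o);e=sorted([b[1]-b[0],b[2]-b[1]],key=np.linalg.norm)
        out.append((b.mean(0)[:2],np.linalg.norm(e[1]),np.linalg.norm(e[0]),np.degrees(np.arctan2(e[1][1],e[1][0]))%180,np.round(r[0],0)))
    return out
def hover(f,cmd):
    """look; nearest bar to the TCP; shift from commanded pose to be above it"""
    o,im=snap(f);L=sorted(findbars(o,im),key=lambda q:np.linalg.norm(q[0]-o["tool_pos"][:2]))
    for q in L[:3]: print("bar",np.round(q[0],4),"L",round(q[1],4),"W",round(q[2],4),"yaw",round(q[3],1),q[4])
    return o,im,L
E
python3 -c "
from h import *
plan((.6398,.13,.25,173.32),[(.650,-.095,.19,94)])"
```

```text
call: [-18, -111, 30] 0.69
  call: [-85, -74, 30] 0.69
  at [0.6502, -0.0949, 0.19] 94.25
```

Call:
{"name": "arm_command", "arguments": {"series": [[[-3, -22, 6], 0.14], [[-7, -45, 12], 0.28], [[-11, -67, 18], 0.42], [[-14, -89, 24], 0.55], [[-18, -111, 30], 0.69]]}}

```text
time_s: 9.95
tool_pos: [0.6448, 0.0165, 0.2195]
tool_rot: [180.0, 0.0, 133.5]
force: [0.3, 0.5, 0.7]
grip_width: 0.052
grasp_force: 0.0
```

Call:
{"name": "arm_command", "arguments": {"series": [[[-17, -15, 6], 0.14], [[-34, -30, 12], 0.28], [[-51, -45, 18], 0.42], [[-70, -60, 25], 0.56], [[-85, -74, 30], 0.69]]}}

```text
time_s: 10.45
tool_pos: [0.6501, -0.0966, 0.1892]
tool_rot: [-180.0, 0.0, 93.9]
force: [0.8, 0.0, -0.9]
grip_width: 0.0523
grasp_force: 0.0
```

Call:
{"name": "arm_command", "arguments": {"series": [[[0, 0, 0], 0], [[0, 0, 0], 0], [[0, 0, 0], 0], [[0, 0, 0], 0], [[0, 0, 0], 0]]}}

```text
time_s: 10.95
tool_pos: [0.6505, -0.0938, 0.1899]
tool_rot: [180.0, -0.0, 94.4]
force: [-0.6, -0.1, 0.3]
grip_width: 0.0521
grasp_force: 0.0
```

```bash
python3 - <<'E'
from h import *
hover("b1",None)
E
```

```text
b1 10.95 [ 0.6505 -0.0938  0.1899] [ 1.7997e+02 -3.0000e-02  9.4390e+01] w 0.0521 F [-0.6 -0.1  0.3] T [-0.12  0.   -0.08]
bar [ 0.6509 -0.094 ] L 0.0798 W 0.0167 yaw 94.7 [323. 220.]
bar [ 0.5527 -0.0965] L 0.06 W 0.0212 yaw 97.1 [217. 216.]
bar [ 0.6476 -0.2372] L 0.039 W 0.0198 yaw 70.7 [310. 355.]
```

View pics/b1.png

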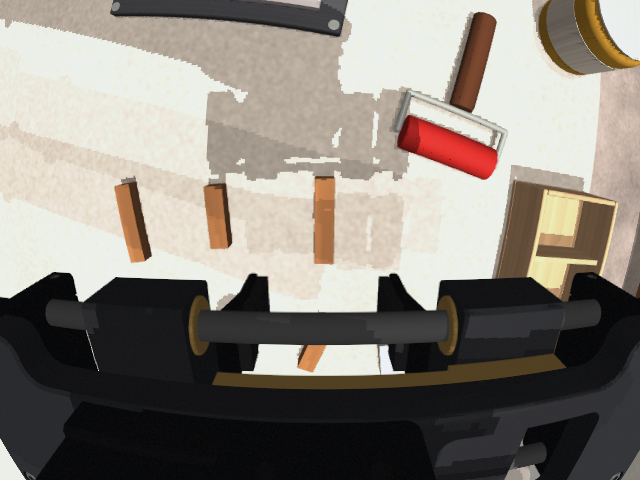

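The view shows the long bar at (323,220) right under the hand, medium at (217,216) and long at (132,220) beside it, and the red roller clear to the right. I'll grasp it and plan the carry.

Call:
{"name": "arm_command", "arguments": {"series": [[[0, 0, 48], 0], [[0, 0, 96], 0], [[0, 0, 140], 0], [[0, 0, 165], 0], [[0, 0, 173], 0]]}}

```text
time_s: 11.5
tool_pos: [0.6477, -0.0943, 0.0129]
tool_rot: [-179.7, -0.1, 94.3]
force: [-0.2, 0.5, -0.3]
grip_width: 0.0521
grasp_force: 0.0
```

Call:
{"name": "arm_command", "arguments": {"series": [[[0, 0, 0], 0], [[0, 0, 0], 0], [[0, 0, 0], 0], [[0, 0, 0], 0], [[0, 0, 0], 0]], "grip": 1, "grip_force": 25}}

```text
time_s: 12.0
tool_pos: [0.6509, -0.0952, 0.0177]
tool_rot: [179.9, -0.0, 94.2]
force: [0.4, -0.5, -0.0]
grip_width: 0.0202
grasp_force: 0.0
```

Call:
{"name": "arm_command", "arguments": {"series": [[[0, 0, 0], 0], [[0, 0, 0], 0], [[0, 0, 0], 0], [[0, 0, 0], 0], [[0, 0, 0], 0]]}}

```text
time_s: 12.5
tool_pos: [0.6509, -0.0952, 0.0176]
tool_rot: [179.9, -0.0, 94.2]
force: [-1.3, -0.2, 6.0]
grip_width: 0.0174
grasp_force: 25.0
```

Call:
{"name": "arm_command", "arguments": {"series": [[[0, 0, -15], 0], [[0, 0, -40], 0], [[0, 0, -75], 0], [[0, 0, -103], 0], [[0, 0, -103], 0]]}}

```text
time_s: 13.0
tool_pos: [0.6531, -0.096, 0.1252]
tool_rot: [179.5, 0.1, 94.2]
force: [0.5, -1.1, -0.0]
grip_width: 0.0176
grasp_force: 25.0
```

```bash
python3 -c "
from h import *
print(pocket('long',1),pocket('long',-1))
plan((.6502,-.0949,.12,94.25),[(*pocket('long',1),.12,173.2)])
o=env.get_obs();print(o['tool_pos'],o['tool_rot'],o['force'])"
```

```text
[0.5862729  0.11879422] [0.4939271  0.12980578]
  call: [109, -24, 0] -0.69
  call: [99, 51, 0] -0.69
  at [0.5865, 0.1188, 0.12] 173.32
[ 0.65311846 -0.09602855  0.12517755] [1.79513419e+02 6.32265218e-02 9.42219752e+01] [ 0.46007627 -1.10908312 -0.02307923]
```

Call:
{"name": "arm_command", "arguments": {"series": [[[22, -5, 0], -0.14], [[44, -10, 0], -0.28], [[65, -14, 0], -0.41], [[87, -19, 0], -0.55], [[109, -24, 0], -0.69]]}}

```text
time_s: 13.5
tool_pos: [0.6173, 0.0125, 0.1191]
tool_rot: [-179.9, -0.0, 134.1]
force: [0.0, -0.0, -0.4]
grip_width: 0.0175
grasp_force: 25.0
```

Call:
{"name": "arm_command", "arguments": {"series": [[[25, 13, 0], -0.15], [[50, 26, 0], -0.3], [[75, 38, 0], -0.45], [[92, 48, 0], -0.6], [[99, 51, 0], -0.69]]}}

```text
time_s: 14.0
tool_pos: [0.5852, 0.1217, 0.1191]
tool_rot: [179.9, -0.1, 173.8]
force: [0.7, 0.7, -0.4]
grip_width: 0.0177
grasp_force: 25.0
```

Call:
{"name": "arm_command", "arguments": {"series": [[[0, 0, 0], 0], [[0, 0, 5], 0], [[0, 0, 20], 0], [[0, 0, 35], 0], [[0, 0, 50], 0]]}}

```text
time_s: 14.5
tool_pos: [0.586, 0.1176, 0.0674]
tool_rot: [-180.0, -0.1, 173.2]
force: [-0.6, 0.2, -1.4]
grip_width: 0.0178
grasp_force: 25.0
```

Call:
{"name": "arm_command", "arguments": {"series": [[[0, 0, 10], 0], [[0, 0, 20], 0], [[0, 0, 28], 0], [[0, 0, 33], 0], [[0, 0, 36], 0]]}}

```text
time_s: 15.0
tool_pos: [0.5865, 0.1185, 0.0332]
tool_rot: [-180.0, -0.0, 173.3]
force: [0.1, 0.3, -0.1]
grip_width: 0.0175
grasp_force: 25.0
```

Call:
{"name": "arm_command", "arguments": {"series": [[[0, 0, 0], 0], [[0, 0, 0], 0], [[0, 0, 0], 0], [[0, 0, 0], 0], [[0, 0, 0], 0]]}}

```text
time_s: 15.5
tool_pos: [0.5867, 0.1186, 0.0338]
tool_rot: [180.0, 0.0, 173.3]
force: [-0.7, -0.2, 0.3]
grip_width: 0.0175
grasp_force: 25.0
```

```bash
python3 - <<'E'
from h import *
o,im=snap("p1")
plan((.5865,.1188,.16,173.32),[(.5527,-.0965,.19,97)])
E
```

```text
p1 15.5 [0.5867 0.1186 0.0338] [1.7998e+02 3.0000e-02 1.7331e+02] w 0.0175 F [-0.7 -0.2  0.3] T [ 0.04  0.02 -0.  ]
  call: [4, -109, -15] 0.67
  call: [-64, -88, -15] 0.66
  at [0.5527, -0.0965, 0.19] 97.12
```

Call:
{"name": "arm_command", "arguments": {"series": [[[0, 0, 0], 0], [[0, 0, 0], 0], [[0, 0, 0], 0], [[0, 0, 0], 0], [[0, 0, 0], 0]], "grip": 0.1}}

```text
time_s: 16.05
tool_pos: [0.5865, 0.1185, 0.0336]
tool_rot: [180.0, -0.0, 173.3]
force: [0.4, 0.9, 0.3]
grip_width: 0.0382
grasp_force: 0.0
```

Call:
{"name": "arm_command", "arguments": {"series": [[[0, 0, -20], 0], [[0, 0, -60], 0], [[0, 0, -100], 0], [[0, 0, -126], 0], [[0, 0, -126], 0]]}}

```text
time_s: 16.55
tool_pos: [0.5895, 0.1191, 0.1646]
tool_rot: [179.8, 0.5, 173.3]
force: [-0.0, -0.1, -0.1]
grip_width: 0.039
grasp_force: 0.0
```

```bash
python3 - <<'E'
from h import *
o,im=snap("q1")
for q in findbars(o,im,.033): print(np.round(q[0],4),np.round(q[1:4],4),q[4])
print("want",pocket("long",1))
E
```

```text
q1 16.55 [0.5895 0.1191 0.1646] [179.8    0.46 173.3 ] w 0.039 F [-0.  -0.1 -0.1] T [0.02 0.04 0.02]
[0.9689 0.349 ] [6.49000e-02 4.50000e-02 8.33944e+01] [517. 475.]
[ 0.5479 -0.0814] [6.56000e-02 1.63000e-02 9.57139e+01] [ 95. 212.]
[0.5862 0.1197] [8.050000e-02 1.690000e-02 1.736212e+02] [321. 224.]
[ 0.4612 -0.0936] [8.70000e-02 2.11000e-02 9.91597e+01] [ 70. 120.]
[0.4177 0.3481] [9.93000e-02 1.13000e-02 8.30538e+01] [552.  16.]
want [0.5862729  0.11879422]
```

Call:
{"name": "arm_command", "arguments": {"series": [[[1, -22, -3], 0.13], [[2, -44, -6], 0.27], [[2, -65, -9], 0.4], [[3, -87, -12], 0.54], [[4, -109, -15], 0.67]], "grip": -0.2}}

```text
time_s: 17.1
tool_pos: [0.5687, 0.0099, 0.1729]
tool_rot: [-179.9, -0.1, 134.6]
force: [0.3, 0.3, 0.2]
grip_width: 0.0517
grasp_force: 0.0
```

Call:
{"name": "arm_command", "arguments": {"series": [[[-15, -21, -3], 0.14], [[-30, -42, -6], 0.28], [[-45, -62, -10], 0.42], [[-58, -80, -13], 0.56], [[-64, -88, -15], 0.66]]}}

```text
time_s: 17.6
tool_pos: [0.5513, -0.0996, 0.1883]
tool_rot: [-179.9, 0.0, 96.6]
force: [-0.4, 0.0, 0.0]
grip_width: 0.052
grasp_force: 0.0
```

Call:
{"name": "arm_command", "arguments": {"series": [[[0, 0, 0], 0], [[0, 0, 0], 0], [[0, 0, 0], 0], [[0, 0, 0], 0], [[0, 0, 0], 0]]}}

```text
time_s: 18.1
tool_pos: [0.5528, -0.0959, 0.1893]
tool_rot: [-180.0, -0.0, 97.2]
force: [-0.9, 0.0, 0.3]
grip_width: 0.0526
grasp_force: 0.0
```

```bash
python3 - <<'E'
from h import *
hover("b2",None)
E
```

```text
b2 18.1 [ 0.5528 -0.0959  0.1893] [-1.7998e+02 -1.0000e-02  9.7210e+01] w 0.0526 F [-0.9  0.   0.3] T [-0.14  0.03 -0.01]
bar [ 0.5504 -0.0964] L 0.0601 W 0.0168 yaw 97.4 [320. 220.]
bar [ 0.4593 -0.1089] L 0.0801 W 0.0212 yaw 101.1 [221. 222.]
bar [0.6049 0.1099] L 0.0533 W 0.0155 yaw 13.1 [410.   8.]
```

The first bar is down within 1 mm of its pocket centre. The second hover shows the medium bar (L 60 mm) under the hand.

Call:
{"name": "arm_command", "arguments": {"series": [[[0, -2, 48], 0], [[0, -2, 96], 0], [[0, -2, 140], 0], [[0, -2, 165], 0], [[0, -2, 173], 0]]}}

```text
time_s: 18.65
tool_pos: [0.5483, -0.0964, 0.0134]
tool_rot: [-179.7, -0.0, 97.1]
force: [-0.0, -0.3, 0.7]
grip_width: 0.052
grasp_force: 0.0
```

Call:
{"name": "arm_command", "arguments": {"series": [[[0, 0, 0], 0], [[0, 0, 0], 0], [[0, 0, 0], 0], [[0, 0, 0], 0], [[0, 0, 0], 0]], "grip": 1}}

```text
time_s: 19.15
tool_pos: [0.5515, -0.097, 0.0176]
tool_rot: [179.9, 0.0, 97.1]
force: [0.1, 0.5, -0.4]
grip_width: 0.0204
grasp_force: 0.0
```

Call:
{"name": "arm_command", "arguments": {"series": [[[0, 0, 0], 0], [[0, 0, 0], 0], [[0, 0, 0], 0], [[0, 0, 0], 0], [[0, 0, 0], 0]]}}

```text
time_s: 19.65
tool_pos: [0.5514, -0.0969, 0.0174]
tool_rot: [179.9, -0.0, 97.1]
force: [-0.4, -0.4, 6.4]
grip_width: 0.0178
grasp_force: 25.0
```

Call:
{"name": "arm_command", "arguments": {"series": [[[0, 0, -15], 0], [[0, 0, -40], 0], [[0, 0, -75], 0], [[0, 0, -103], 0], [[0, 0, -103], 0]]}}

```text
time_s: 20.15
tool_pos: [0.5538, -0.0976, 0.1246]
tool_rot: [179.5, 0.1, 97.1]
force: [0.4, 1.0, 0.3]
grip_width: 0.0175
grasp_force: 25.0
```

```bash
python3 -c "
from h import *
print(pocket('medium',1))
plan((.5507,-.0967,.12,97.12),[(*pocket('medium',1),.12,173.2)])
plan((*pocket('medium',1),.16,173.3),[(.4593,-.1089,.19,101)])
o=env.get_obs();print(o['tool_pos'],o['tool_rot'],o['force'])"
```

```text
[0.58794324 0.21657826]
  call: [153, 38, 0] -0.66
  call: [98, 124, 0] -0.67
  at [0.588, 0.2168, 0.12] 173.32
  call: [45, -169, -15] 0.63
  call: [-64, -163, -15] 0.63
  at [0.4598, -0.1091, 0.19] 101.11
[ 0.55375169 -0.09764098  0.1245878 ] [1.79522920e+02 6.23499356e-02 9.70835875e+01] [0.3566464  0.99535026 0.32080393]
```

Call:
{"name": "arm_command", "arguments": {"series": [[[31, 8, 0], -0.13], [[61, 15, 0], -0.26], [[92, 23, 0], -0.4], [[122, 30, 0], -0.53], [[153, 38, 0], -0.66]]}}

```text
time_s: 20.65
tool_pos: [0.5689, 0.0605, 0.1192]
tool_rot: [-179.9, -0.0, 135.2]
force: [0.3, 0.2, -0.2]
grip_width: 0.0179
grasp_force: 25.0
```

Call:
{"name": "arm_command", "arguments": {"series": [[[24, 30, 0], -0.15], [[48, 60, 0], -0.3], [[72, 90, 0], -0.45], [[90, 114, 0], -0.6], [[98, 124, 0], -0.67]]}}

```text
time_s: 21.15
tool_pos: [0.5871, 0.2209, 0.119]
tool_rot: [179.9, -0.1, 173.8]
force: [-0.4, 0.5, 0.3]
grip_width: 0.0173
grasp_force: 25.0
```

Call:
{"name": "arm_command", "arguments": {"series": [[[0, 0, 0], 0], [[0, 0, 5], 0], [[0, 0, 20], 0], [[0, 0, 35], 0], [[0, 0, 50], 0]]}}

```text
time_s: 21.65
tool_pos: [0.5876, 0.2151, 0.0676]
tool_rot: [-179.9, -0.1, 173.2]
force: [-0.3, -0.2, -0.1]
grip_width: 0.0177
grasp_force: 25.0
```

Call:
{"name": "arm_command", "arguments": {"series": [[[0, 0, 10], 0], [[0, 0, 20], 0], [[0, 0, 28], 0], [[0, 0, 33], 0], [[0, 0, 36], 0]]}}

```text
time_s: 22.15
tool_pos: [0.5881, 0.2165, 0.0331]
tool_rot: [-180.0, -0.0, 173.3]
force: [0.4, 0.5, -0.4]
grip_width: 0.0176
grasp_force: 25.0
```

Call:
{"name": "arm_command", "arguments": {"series": [[[0, 0, 0], 0], [[0, 0, 0], 0], [[0, 0, 0], 0], [[0, 0, 0], 0], [[0, 0, 0], 0]]}}

```text
time_s: 22.65
tool_pos: [0.5883, 0.2166, 0.0339]
tool_rot: [180.0, 0.0, 173.3]
force: [-0.4, 0.8, -1.4]
grip_width: 0.0174
grasp_force: 25.0
```

Call:
{"name": "arm_command", "arguments": {"series": [[[0, 0, 0], 0], [[0, 0, 0], 0], [[0, 0, 0], 0], [[0, 0, 0], 0], [[0, 0, 0], 0]], "grip": 0.1}}

```text
time_s: 23.15
tool_pos: [0.5882, 0.2165, 0.0336]
tool_rot: [180.0, 0.0, 173.3]
force: [0.1, 0.5, -0.3]
grip_width: 0.0382
grasp_force: 0.0
```

Call:
{"name": "arm_command", "arguments": {"series": [[[0, 0, -20], 0], [[0, 0, -60], 0], [[0, 0, -100], 0], [[0, 0, -126], 0], [[0, 0, -126], 0]]}}

```text
time_s: 23.65
tool_pos: [0.591, 0.2175, 0.1649]
tool_rot: [179.7, 0.4, 173.3]
force: [1.1, -0.5, -0.4]
grip_width: 0.0393
grasp_force: 0.0
```

```bash
python3 - <<'E'
from h import *
o,im=snap("q2")
for q in findbars(o,im,.033): print(np.round(q[0],4),np.round(q[1:4],4),q[4])
print("want",pocket("medium",1))
E
```

```text
q2 23.65 [0.591  0.2175 0.1649] [179.74   0.44 173.3 ] w 0.0393 F [ 1.1 -0.5 -0.4] T [-0.03  0.01  0.07]
[0.9634 0.4371] [7.52000e-02 2.93000e-02 8.27828e+01] [512. 474.]
[0.5887 0.2177] [6.080000e-02 1.630000e-02 1.735873e+02] [320. 226.]
[0.5849 0.1219] [7.85000e-02 2.21000e-02 1.73229e+02] [205. 235.]
[0.606  0.5294] [1.576000e-01 3.470000e-02 1.756944e+02] [622. 208.]
[ 0.4593 -0.0739] [6.84000e-02 2.32000e-02 9.93539e+01] [ 14. 137.]
[0.416  0.3575] [9.55000e-02 9.80000e-03 8.63426e+01] [464.   5.]
want [0.58794324 0.21657826]
```

Call:
{"name": "arm_command", "arguments": {"series": [[[9, -34, -3], 0.13], [[18, -68, -6], 0.25], [[27, -101, -9], 0.38], [[36, -135, -12], 0.5], [[45, -169, -15], 0.63]], "grip": -0.2}}

```text
time_s: 24.2
tool_pos: [0.5221, 0.0526, 0.173]
tool_rot: [-179.9, -0.1, 136.9]
force: [1.1, -0.8, -0.3]
grip_width: 0.0518
grasp_force: 0.0
```

Call:
{"name": "arm_command", "arguments": {"series": [[[-15, -38, -3], 0.14], [[-30, -76, -6], 0.28], [[-45, -114, -10], 0.42], [[-58, -148, -13], 0.56], [[-64, -163, -15], 0.63]]}}

```text
time_s: 24.7
tool_pos: [0.4576, -0.1127, 0.1885]
tool_rot: [-179.9, 0.0, 100.6]
force: [0.2, 0.1, 0.1]
grip_width: 0.0519
grasp_force: 0.0
```

Call:
{"name": "arm_command", "arguments": {"series": [[[0, 0, 0], 0], [[0, 0, 0], 0], [[0, 0, 0], 0], [[0, 0, 0], 0], [[0, 0, 0], 0]]}}

```text
time_s: 25.2
tool_pos: [0.4602, -0.1082, 0.1893]
tool_rot: [-180.0, -0.0, 101.2]
force: [-0.1, -0.1, 1.3]
grip_width: 0.0523
grasp_force: 0.0
```

```bash
python3 - <<'E'
from h import *
hover("b3",None)
E
```

```text
b3 25.2 [ 0.4602 -0.1082  0.1893] [-179.97   -0.    101.25] w 0.0523 F [-0.1 -0.1  1.3] T [-0.09 -0.   -0.01]
bar [ 0.458  -0.1089] L 0.0797 W 0.0167 yaw 101.5 [320. 220.]
bar [0.5923 0.124 ] L 0.0882 W 0.0273 yaw 174.5 [505.  17.]
bar [0.7805 0.071 ] L 0.0995 W 0.0265 yaw 78.5 [631. 128.]
```

Second bar seated within 1.5 mm. Third is the long bar, again measured under the hand.

Call:
{"name": "arm_command", "arguments": {"series": [[[0, -2, 48], 0], [[0, -2, 96], 0], [[0, -2, 140], 0], [[0, -2, 165], 0], [[0, -2, 173], 0]]}}

```text
time_s: 25.75
tool_pos: [0.4557, -0.109, 0.0138]
tool_rot: [-179.7, -0.1, 101.2]
force: [-0.1, -0.5, 0.4]
grip_width: 0.0525
grasp_force: 0.0
```

Call:
{"name": "arm_command", "arguments": {"series": [[[0, 0, 0], 0], [[0, 0, 0], 0], [[0, 0, 0], 0], [[0, 0, 0], 0], [[0, 0, 0], 0]], "grip": 1}}

```text
time_s: 26.25
tool_pos: [0.4588, -0.1096, 0.0175]
tool_rot: [179.9, 0.0, 101.1]
force: [-0.4, 0.5, -0.5]
grip_width: 0.0199
grasp_force: 0.0
```

Call:
{"name": "arm_command", "arguments": {"series": [[[0, 0, 0], 0], [[0, 0, 0], 0], [[0, 0, 0], 0], [[0, 0, 0], 0], [[0, 0, 0], 0]]}}

```text
time_s: 26.75
tool_pos: [0.4587, -0.1096, 0.0173]
tool_rot: [179.9, -0.0, 101.1]
force: [-0.9, 0.1, 6.2]
grip_width: 0.0177
grasp_force: 25.0
```

Call:
{"name": "arm_command", "arguments": {"series": [[[0, 0, -15], 0], [[0, 0, -40], 0], [[0, 0, -75], 0], [[0, 0, -103], 0], [[0, 0, -103], 0]]}}

```text
time_s: 27.25
tool_pos: [0.4609, -0.11, 0.1232]
tool_rot: [179.6, 0.1, 101.1]
force: [0.2, -0.2, -0.1]
grip_width: 0.0178
grasp_force: 25.0
```

```bash
python3 -c "
from h import *
plan((.4578,-.1095,.12,101.11),[(*pocket('long',-1),.12,173.2)])
plan((*pocket('long',-1),.16,173.25),[(.651,-.2294,.19,72)])
o=env.get_obs();print(o['tool_pos'],o['tool_rot'],o['force'])"
```

```text
call: [114, 41, 0] -0.63
  call: [68, 100, 0] -0.63
  at [0.4941, 0.1298, 0.12] 173.3
  call: [-66, -113, -10] 0.59
  call: [-118, -57, -10] 0.59
  call: [-129, 18, -10] 0.59
  at [0.6509, -0.2296, 0.19] 71.84
[ 0.46086151 -0.11003775  0.12324742] [1.79572823e+02 7.77977327e-02 1.01107921e+02] [ 0.19343044 -0.23315377 -0.08429083]
```

Call:
{"name": "arm_command", "arguments": {"series": [[[23, 8, 0], -0.13], [[46, 16, 0], -0.25], [[68, 25, 0], -0.38], [[91, 33, 0], -0.5], [[114, 41, 0], -0.63]]}}

```text
time_s: 27.75
tool_pos: [0.4756, 0.0111, 0.1183]
tool_rot: [-179.9, -0.1, 137.5]
force: [-0.9, -0.4, -0.2]
grip_width: 0.0176
grasp_force: 25.0
```

Call:
{"name": "arm_command", "arguments": {"series": [[[16, 24, 0], -0.15], [[32, 47, 0], -0.3], [[48, 71, 0], -0.45], [[62, 91, 0], -0.57], [[68, 100, 0], -0.63]]}}

```text
time_s: 28.25
tool_pos: [0.4934, 0.1325, 0.1181]
tool_rot: [180.0, -0.1, 173.7]
force: [0.2, -0.5, -0.7]
grip_width: 0.0175
grasp_force: 25.0
```

Call:
{"name": "arm_command", "arguments": {"series": [[[0, 0, 0], 0], [[0, 0, 5], 0], [[0, 0, 20], 0], [[0, 0, 35], 0], [[0, 0, 50], 0]]}}

```text
time_s: 28.75
tool_pos: [0.494, 0.128, 0.0684]
tool_rot: [-180.0, -0.0, 173.1]
force: [-0.5, -0.3, -0.7]
grip_width: 0.0175
grasp_force: 25.0
```

Call:
{"name": "arm_command", "arguments": {"series": [[[0, 0, 10], 0], [[0, 0, 20], 0], [[0, 0, 28], 0], [[0, 0, 33], 0], [[0, 0, 36], 0]]}}

```text
time_s: 29.25
tool_pos: [0.4943, 0.1297, 0.0332]
tool_rot: [-180.0, -0.0, 173.3]
force: [0.3, -0.1, 0.3]
grip_width: 0.0177
grasp_force: 25.0
```

Call:
{"name": "arm_command", "arguments": {"series": [[[0, 0, 0], 0], [[0, 0, 0], 0], [[0, 0, 0], 0], [[0, 0, 0], 0], [[0, 0, 0], 0]]}}

```text
time_s: 29.75
tool_pos: [0.4945, 0.1298, 0.0338]
tool_rot: [180.0, 0.0, 173.3]
force: [0.8, -0.6, -0.6]
grip_width: 0.0175
grasp_force: 25.0
```

Call:
{"name": "arm_command", "arguments": {"series": [[[0, 0, 0], 0], [[0, 0, 0], 0], [[0, 0, 0], 0], [[0, 0, 0], 0], [[0, 0, 0], 0]], "grip": 0.1}}

```text
time_s: 30.25
tool_pos: [0.4944, 0.1297, 0.0336]
tool_rot: [180.0, 0.0, 173.3]
force: [-0.5, 0.2, 0.1]
grip_width: 0.0386
grasp_force: 0.0
```

Call:
{"name": "arm_command", "arguments": {"series": [[[0, 0, -20], 0], [[0, 0, -60], 0], [[0, 0, -100], 0], [[0, 0, -126], 0], [[0, 0, -126], 0]]}}

```text
time_s: 30.75
tool_pos: [0.4971, 0.1306, 0.164]
tool_rot: [179.8, 0.4, 173.3]
force: [0.2, -1.3, 1.0]
grip_width: 0.0394
grasp_force: 0.0
```

```bash
python3 - <<'E'
from h import *
o,im=snap("q3")
for q in findbars(o,im,.033): print(np.round(q[0],4),np.round(q[1:4],4),q[4])
print("want",pocket("long",-1))
E
```

```text
q3 30.75 [0.4971 0.1306 0.164 ] [179.77   0.42 173.3 ] w 0.0394 F [ 0.2 -1.3  1. ] T [ 0.02  0.   -0.01]
[0.6144 0.1164] [2.35000e-02 1.70000e-02 1.73778e+02] [320. 356.]
[0.5553 0.1235] [2.810000e-02 1.580000e-02 1.736785e+02] [320. 297.]
[0.4944 0.1312] [8.040000e-02 1.690000e-02 1.736246e+02] [321. 225.]
[0.4053 0.3508] [9.96000e-02 1.72000e-02 8.64873e+01] [556. 102.]
want [0.4939271  0.12980578]
```

Call:
{"name": "arm_command", "arguments": {"series": [[[-13, -23, -2], 0.12], [[-26, -45, -4], 0.24], [[-40, -68, -6], 0.35], [[-53, -90, -8], 0.47], [[-66, -113, -10], 0.59]], "grip": -0.2}}

```text
time_s: 31.3
tool_pos: [0.546, 0.0089, 0.1677]
tool_rot: [-179.9, -0.1, 139.2]
force: [0.0, -0.1, 0.3]
grip_width: 0.0525
grasp_force: 0.0
```

Call:
{"name": "arm_command", "arguments": {"series": [[[-24, -11, -2], 0.12], [[-47, -23, -4], 0.24], [[-71, -34, -6], 0.35], [[-94, -46, -8], 0.47], [[-118, -57, -10], 0.59]]}}

```text
time_s: 31.8
tool_pos: [0.5986, -0.1111, 0.1776]
tool_rot: [-179.8, -0.1, 105.4]
force: [0.2, 1.0, -0.1]
grip_width: 0.0524
grasp_force: 0.0
```

Call:
{"name": "arm_command", "arguments": {"series": [[[-30, 4, -2], 0.14], [[-60, 8, -4], 0.28], [[-90, 12, -7], 0.42], [[-118, 16, -9], 0.54], [[-129, 18, -10], 0.59]]}}

```text
time_s: 32.3
tool_pos: [0.6507, -0.233, 0.1873]
tool_rot: [-179.9, 0.2, 71.5]
force: [-0.5, -0.1, 0.3]
grip_width: 0.0523
grasp_force: 0.0
```

Call:
{"name": "arm_command", "arguments": {"series": [[[0, 0, 0], 0], [[0, 0, 0], 0], [[0, 0, 0], 0], [[0, 0, 0], 0], [[0, 0, 0], 0]]}}

```text
time_s: 32.8
tool_pos: [0.6517, -0.2285, 0.1896]
tool_rot: [-180.0, -0.0, 72.0]
force: [0.6, -0.6, 0.0]
grip_width: 0.0523
grasp_force: 0.0
```

```bash
python3 - <<'E'
from h import *
hover("b4",None)
E
```

```text
b4 32.8 [ 0.6517 -0.2285  0.1896] [-1.800e+02 -4.000e-02  7.198e+01] w 0.0523 F [ 0.6 -0.6  0. ] T [-0.09  0.09 -0.06]
bar [ 0.6529 -0.2268] L 0.0609 W 0.0168 yaw 72.3 [324. 218.]
bar [ 0.5693 -0.3485] L 0.0337 W 0.0222 yaw 93.0 [284. 352.]
```

Third bar seated. The fourth is the second medium bar (L 61 mm).

Call:
{"name": "arm_command", "arguments": {"series": [[[2, 1, 48], 0], [[2, 1, 96], 0], [[2, 1, 140], 0], [[2, 1, 165], 0], [[2, 1, 173], 0]]}}

```text
time_s: 33.35
tool_pos: [0.6509, -0.2265, 0.0128]
tool_rot: [-179.7, 0.0, 71.9]
force: [-0.3, -0.2, 0.5]
grip_width: 0.0524
grasp_force: 0.0
```

Call:
{"name": "arm_command", "arguments": {"series": [[[0, 0, 0], 0], [[0, 0, 0], 0], [[0, 0, 0], 0], [[0, 0, 0], 0], [[0, 0, 0], 0]], "grip": 1}}

```text
time_s: 33.85
tool_pos: [0.6539, -0.2281, 0.0178]
tool_rot: [179.9, -0.0, 71.9]
force: [-0.5, -0.1, -1.1]
grip_width: 0.0198
grasp_force: 0.0
```

Call:
{"name": "arm_command", "arguments": {"series": [[[0, 0, 0], 0], [[0, 0, 0], 0], [[0, 0, 0], 0], [[0, 0, 0], 0], [[0, 0, 0], 0]]}}

```text
time_s: 34.35
tool_pos: [0.6538, -0.228, 0.0175]
tool_rot: [179.9, -0.0, 71.9]
force: [-0.5, -0.5, 6.6]
grip_width: 0.0174
grasp_force: 25.0
```

Call:
{"name": "arm_command", "arguments": {"series": [[[0, 0, -15], 0], [[0, 0, -40], 0], [[0, 0, -75], 0], [[0, 0, -103], 0], [[0, 0, -103], 0]]}}

```text
time_s: 34.85
tool_pos: [0.6558, -0.2294, 0.1254]
tool_rot: [179.5, -0.0, 71.9]
force: [-0.2, -0.1, 0.1]
grip_width: 0.018
grasp_force: 25.0
```

```bash
python3 -c "
from h import *
plan((.6525,-.228,.12,71.84),[(*pocket('medium',-1),.12,173.2)])
plan((*pocket('medium',-1),.16,173.25),[(.566,-.348,.19,96)])
o=env.get_obs();print(o['tool_pos'],o['tool_rot'],o['force'])"
```

```text
call: [129, -90, 0] -0.59
  call: [158, -3, 0] -0.59
  call: [133, 85, 0] -0.59
  at [0.5159, 0.225, 0.12] 173.25
  call: [-39, -188, -10] 0.45
  call: [-117, -152, -10] 0.45
  call: [-171, -86, -10] 0.45
  at [0.5656, -0.3478, 0.19] 95.9
[ 0.65584885 -0.22939492  0.12536398] [ 1.79507296e+02 -1.87429286e-02  7.18778802e+01] [-0.22629617 -0.11466866  0.0732627 ]
```

Call:
{"name": "arm_command", "arguments": {"series": [[[26, -18, 0], -0.12], [[52, -36, 0], -0.24], [[77, -54, 0], -0.35], [[103, -72, 0], -0.47], [[129, -90, 0], -0.59]]}}

```text
time_s: 35.35
tool_pos: [0.6067, -0.0761, 0.1191]
tool_rot: [-179.9, -0.0, 106.0]
force: [0.4, -0.3, -1.0]
grip_width: 0.0176
grasp_force: 25.0
```

Call:
{"name": "arm_command", "arguments": {"series": [[[32, -1, 0], -0.12], [[63, -1, 0], -0.24], [[95, -2, 0], -0.35], [[126, -2, 0], -0.47], [[158, -3, 0], -0.59]]}}

```text
time_s: 35.85
tool_pos: [0.5612, 0.0749, 0.1192]
tool_rot: [-180.0, -0.0, 139.8]
force: [-0.2, 0.2, -1.1]
grip_width: 0.0177
grasp_force: 25.0
```

Call:
{"name": "arm_command", "arguments": {"series": [[[32, 20, 0], -0.14], [[64, 41, 0], -0.28], [[95, 61, 0], -0.42], [[122, 78, 0], -0.54], [[133, 85, 0], -0.59]]}}

```text
time_s: 36.35
tool_pos: [0.5142, 0.2287, 0.1192]
tool_rot: [179.9, -0.1, 173.7]
force: [0.6, -1.1, -1.4]
grip_width: 0.0176
grasp_force: 25.0
```

Call:
{"name": "arm_command", "arguments": {"series": [[[0, 0, 0], 0], [[0, 0, 5], 0], [[0, 0, 20], 0], [[0, 0, 35], 0], [[0, 0, 50], 0]]}}

```text
time_s: 36.85
tool_pos: [0.516, 0.2234, 0.0675]
tool_rot: [-179.9, -0.1, 173.2]
force: [0.5, 0.4, -0.2]
grip_width: 0.0176
grasp_force: 25.0
```

Call:
{"name": "arm_command", "arguments": {"series": [[[0, 0, 10], 0], [[0, 0, 20], 0], [[0, 0, 28], 0], [[0, 0, 33], 0], [[0, 0, 36], 0]]}}

```text
time_s: 37.35
tool_pos: [0.5162, 0.225, 0.0332]
tool_rot: [-180.0, -0.0, 173.3]
force: [0.2, 0.1, -0.8]
grip_width: 0.0176
grasp_force: 25.0
```

Call:
{"name": "arm_command", "arguments": {"series": [[[0, 0, 0], 0], [[0, 0, 0], 0], [[0, 0, 0], 0], [[0, 0, 0], 0], [[0, 0, 0], 0]]}}

```text
time_s: 37.85
tool_pos: [0.5164, 0.2251, 0.0339]
tool_rot: [180.0, 0.0, 173.3]
force: [0.5, -0.2, -1.0]
grip_width: 0.0178
grasp_force: 25.0
```

Call:
{"name": "arm_command", "arguments": {"series": [[[0, 0, 0], 0], [[0, 0, 0], 0], [[0, 0, 0], 0], [[0, 0, 0], 0], [[0, 0, 0], 0]], "grip": 0.1}}

```text
time_s: 38.35
tool_pos: [0.5162, 0.225, 0.0336]
tool_rot: [180.0, 0.0, 173.3]
force: [0.4, -0.1, 0.2]
grip_width: 0.0386
grasp_force: 0.0
```

Call:
{"name": "arm_command", "arguments": {"series": [[[0, 0, -20], 0], [[0, 0, -60], 0], [[0, 0, -100], 0], [[0, 0, -126], 0], [[0, 0, -126], 0]]}}

```text
time_s: 38.85
tool_pos: [0.5189, 0.2262, 0.1644]
tool_rot: [179.7, 0.4, 173.3]
force: [0.5, 0.4, 0.1]
grip_width: 0.0392
grasp_force: 0.0
```

```bash
python3 - <<'E'
from h import *
o,im=snap("q4")
for q in findbars(o,im,.033): print(np.round(q[0],4),np.round(q[1:4],4),q[4])
print("want",pocket("medium",-1));knob(o,im)
E
```

```text
q4 38.85 [0.5189 0.2262 0.1644] [179.71   0.41 173.3 ] w 0.0392 F [0.5 0.4 0.1] T [ 0.04 -0.02 -0.03]
[0.5728 0.2193] [3.71000e-02 1.65000e-02 1.73667e+02] [320. 292.]
[0.5676 0.5381] [9.02000e-02 4.64000e-02 1.75106e+02] [621. 241.]
[0.5165 0.2261] [6.070000e-02 1.700000e-02 1.735841e+02] [320. 226.]
[0.4951 0.1328] [7.900000e-02 2.190000e-02 1.725409e+02] [204. 214.]
[0.4066 0.3582] [9.58000e-02 1.75000e-02 8.65364e+01] [466.  77.]
want [0.51545676 0.22522174]
blue [411.3 233.2] [66.8 70.6] [0.5312 0.2998 0.03  ]
bar px [419.  238.3] c [0.5264 0.2983 0.063 ] [np.float64(0.0194), np.float64(0.0443)] yaw 172.9
```

Call:
{"name": "arm_command", "arguments": {"series": [[[-8, -38, -2], 0.09], [[-16, -75, -4], 0.18], [[-23, -113, -6], 0.27], [[-31, -150, -8], 0.36], [[-39, -188, -10], 0.45]], "grip": -0.2}}

```text
time_s: 39.4
tool_pos: [0.532, 0.0323, 0.1681]
tool_rot: [-179.9, -0.1, 147.3]
force: [0.5, 0.0, -0.6]
grip_width: 0.0521
grasp_force: 0.0
```

Call:
{"name": "arm_command", "arguments": {"series": [[[-23, -30, -2], 0.09], [[-47, -61, -4], 0.18], [[-70, -91, -6], 0.27], [[-94, -122, -8], 0.36], [[-117, -152, -10], 0.45]]}}

```text
time_s: 39.9
tool_pos: [0.5491, -0.1588, 0.1781]
tool_rot: [-179.9, -0.1, 121.5]
force: [0.8, -0.2, -0.1]
grip_width: 0.0522
grasp_force: 0.0
```

Call:
{"name": "arm_command", "arguments": {"series": [[[-40, -20, -2], 0.1], [[-80, -40, -4], 0.21], [[-120, -60, -7], 0.32], [[-155, -78, -9], 0.41], [[-171, -86, -10], 0.45]]}}

```text
time_s: 40.4
tool_pos: [0.5647, -0.3527, 0.1878]
tool_rot: [-179.8, 0.1, 95.5]
force: [-0.4, 0.7, 0.1]
grip_width: 0.0519
grasp_force: 0.0
```

Call:
{"name": "arm_command", "arguments": {"series": [[[0, 0, 0], 0], [[0, 0, 0], 0], [[0, 0, 0], 0], [[0, 0, 0], 0], [[0, 0, 0], 0]]}}

```text
time_s: 40.9
tool_pos: [0.5674, -0.3466, 0.1896]
tool_rot: [180.0, -0.0, 96.1]
force: [0.2, -0.4, -0.5]
grip_width: 0.0522
grasp_force: 0.0
```

```bash
python3 - <<'E'
from h import *
hover("b5",None)
E
```

```text
b5 40.9 [ 0.5674 -0.3466  0.1896] [ 1.7997e+02 -4.0000e-02  9.6080e+01] w 0.0522 F [ 0.2 -0.4 -0.5] T [-0.07  0.03  0.07]
bar [ 0.5666 -0.3442] L 0.0406 W 0.0169 yaw 96.4 [322. 218.]
bar [ 0.4661 -0.3686] L 0.0431 W 0.0206 yaw 82.9 [213. 233.]
bar [ 0.5281 -0.5006] L 0.0417 W 0.022 yaw 96.2 [270. 360.]
```

Fourth bar seated, and the knob is still back (172.9°). Fifth is the short bar (L 41 mm).

Call:
{"name": "arm_command", "arguments": {"series": [[[2, -1, 48], 0], [[2, -1, 96], 0], [[2, -1, 140], 0], [[2, -1, 165], 0], [[2, -1, 173], 0]]}}

```text
time_s: 41.45
tool_pos: [0.5638, -0.3441, 0.0131]
tool_rot: [-179.7, -0.2, 96.0]
force: [-0.1, 0.3, 0.2]
grip_width: 0.0521
grasp_force: 0.0
```

Call:
{"name": "arm_command", "arguments": {"series": [[[0, 0, 0], 0], [[0, 0, 0], 0], [[0, 0, 0], 0], [[0, 0, 0], 0], [[0, 0, 0], 0]], "grip": 1}}

```text
time_s: 41.95
tool_pos: [0.5664, -0.3464, 0.0177]
tool_rot: [179.9, 0.0, 96.0]
force: [-0.7, -0.4, -0.8]
grip_width: 0.02
grasp_force: 0.0
```

Call:
{"name": "arm_command", "arguments": {"series": [[[0, 0, 0], 0], [[0, 0, 0], 0], [[0, 0, 0], 0], [[0, 0, 0], 0], [[0, 0, 0], 0]]}}

```text
time_s: 42.45
tool_pos: [0.5663, -0.3463, 0.0175]
tool_rot: [179.9, 0.0, 96.0]
force: [-1.1, 0.8, 6.6]
grip_width: 0.0178
grasp_force: 25.0
```

Call:
{"name": "arm_command", "arguments": {"series": [[[0, 0, -15], 0], [[0, 0, -40], 0], [[0, 0, -75], 0], [[0, 0, -103], 0], [[0, 0, -103], 0]]}}

```text
time_s: 42.95
tool_pos: [0.568, -0.3481, 0.1251]
tool_rot: [179.6, 0.3, 95.9]
force: [0.4, -1.1, 0.2]
grip_width: 0.0181
grasp_force: 25.0
```

```bash
python3 -c "
from h import *
plan((.5644,-.3459,.12,95.9),[(*pocket('short',1),.12,173.2)])
plan((*pocket('short',1),.16,173.25),[(.4645,-.371,.19,86)])
o=env.get_obs();print(o['tool_pos'],o['tool_rot'],o['force'])"
```

```text
call: [171, 20, 0] -0.45
  call: [145, 92, 0] -0.45
  call: [90, 146, 0] -0.45
  at [0.5715, 0.1695, 0.12] 173.25
  call: [14, -183, -10] 0.51
  call: [-77, -167, -10] 0.51
  call: [-148, -108, -10] 0.5
  at [0.4648, -0.3705, 0.19] 86.16
[ 0.56797671 -0.34811933  0.12507363] [179.59694716   0.26167563  95.93607938] [ 0.42463894 -1.05608118  0.18872656]
```

Call:
{"name": "arm_command", "arguments": {"series": [[[34, 4, 0], -0.09], [[68, 8, 0], -0.18], [[103, 12, 0], -0.27], [[137, 16, 0], -0.36], [[171, 20, 0], -0.45]]}}

```text
time_s: 43.45
tool_pos: [0.5672, -0.1724, 0.1192]
tool_rot: [-180.0, -0.0, 122.0]
force: [1.2, -0.9, -0.5]
grip_width: 0.0176
grasp_force: 25.0
```

Call:
{"name": "arm_command", "arguments": {"series": [[[29, 18, 0], -0.09], [[58, 37, 0], -0.18], [[87, 55, 0], -0.27], [[116, 74, 0], -0.36], [[145, 92, 0], -0.45]]}}

```text
time_s: 43.95
tool_pos: [0.5692, -0.0009, 0.1192]
tool_rot: [-180.0, -0.0, 147.7]
force: [-0.5, 0.0, 0.1]
grip_width: 0.0179
grasp_force: 25.0
```

Call:
{"name": "arm_command", "arguments": {"series": [[[21, 34, 0], -0.1], [[43, 69, 0], -0.21], [[65, 104, 0], -0.32], [[82, 133, 0], -0.41], [[90, 146, 0], -0.45]]}}

```text
time_s: 44.45
tool_pos: [0.5711, 0.1736, 0.1191]
tool_rot: [179.9, -0.1, 173.7]
force: [-0.1, 0.6, 0.2]
grip_width: 0.0177
grasp_force: 25.0
```

Call:
{"name": "arm_command", "arguments": {"series": [[[0, 0, 0], 0], [[0, 0, 5], 0], [[0, 0, 20], 0], [[0, 0, 35], 0], [[0, 0, 50], 0]]}}

```text
time_s: 44.95
tool_pos: [0.5718, 0.1675, 0.0676]
tool_rot: [-179.9, -0.1, 173.2]
force: [0.0, 0.6, 0.9]
grip_width: 0.0177
grasp_force: 25.0
```

Call:
{"name": "arm_command", "arguments": {"series": [[[0, 0, 10], 0], [[0, 0, 20], 0], [[0, 0, 28], 0], [[0, 0, 33], 0], [[0, 0, 36], 0]]}}

```text
time_s: 45.45
tool_pos: [0.5723, 0.1693, 0.0331]
tool_rot: [-180.0, -0.0, 173.3]
force: [-0.1, 0.1, 0.5]
grip_width: 0.0174
grasp_force: 25.0
```

Call:
{"name": "arm_command", "arguments": {"series": [[[0, 0, 0], 0], [[0, 0, 0], 0], [[0, 0, 0], 0], [[0, 0, 0], 0], [[0, 0, 0], 0]]}}

```text
time_s: 45.95
tool_pos: [0.5725, 0.1694, 0.0339]
tool_rot: [180.0, 0.0, 173.3]
force: [-0.5, 0.3, 0.2]
grip_width: 0.0173
grasp_force: 25.0
```

Call:
{"name": "arm_command", "arguments": {"series": [[[0, 0, 0], 0], [[0, 0, 0], 0], [[0, 0, 0], 0], [[0, 0, 0], 0], [[0, 0, 0], 0]], "grip": 0.1}}

```text
time_s: 46.45
tool_pos: [0.5723, 0.1693, 0.0336]
tool_rot: [180.0, 0.0, 173.3]
force: [0.6, -0.2, 0.4]
grip_width: 0.0386
grasp_force: 0.0
```

Call:
{"name": "arm_command", "arguments": {"series": [[[0, 0, -20], 0], [[0, 0, -60], 0], [[0, 0, -100], 0], [[0, 0, -126], 0], [[0, 0, -126], 0]]}}

```text
time_s: 46.95
tool_pos: [0.5752, 0.1701, 0.1646]
tool_rot: [179.8, 0.4, 173.3]
force: [0.5, -0.1, 0.1]
grip_width: 0.0395
grasp_force: 0.0
```

```bash
python3 - <<'E'
from h import *
o,im=snap("q5")
for q in findbars(o,im,.033): print(np.round(q[0],4),np.round(q[1:4],4),q[4])
print("want",pocket("short",1))
E
```

```text
q5 46.95 [0.5752 0.1701 0.1646] [179.76   0.45 173.3 ] w 0.0395 F [ 0.5 -0.1  0.1] T [-0.01  0.01  0.01]
[0.9508 0.3906] [7.47000e-02 3.80000e-02 8.33628e+01] [512. 475.]
[0.6542 0.5151] [7.590000e-02 2.100000e-02 1.755207e+02] [638. 264.]
[0.5885 0.2168] [6.100000e-02 1.910000e-02 1.728711e+02] [380. 238.]
[0.5842 0.1206] [7.820000e-02 1.940000e-02 1.733397e+02] [262. 246.]
[0.5713 0.1705] [4.170000e-02 1.640000e-02 1.727622e+02] [320. 224.]
[0.5174 0.2253] [5.860000e-02 1.890000e-02 1.730626e+02] [383. 149.]
[0.496  0.1316] [7.870000e-02 1.950000e-02 1.732096e+02] [259. 136.]
[0.4102 0.355 ] [1.00100e-01 1.90000e-02 8.72655e+01] [513.  19.]
want [0.57191359 0.16966229]
```

Call:
{"name": "arm_command", "arguments": {"series": [[[3, -37, -2], 0.1], [[6, -73, -4], 0.2], [[8, -110, -6], 0.31], [[11, -146, -8], 0.41], [[14, -183, -10], 0.51]], "grip": -0.2}}

```text
time_s: 47.5
tool_pos: [0.5356, -0.0121, 0.168]
tool_rot: [-179.9, -0.1, 143.9]
force: [1.2, 0.5, -0.5]
grip_width: 0.052
grasp_force: 0.0
```

Call:
{"name": "arm_command", "arguments": {"series": [[[-15, -33, -2], 0.1], [[-31, -67, -4], 0.2], [[-46, -100, -6], 0.31], [[-62, -134, -8], 0.41], [[-77, -167, -10], 0.51]]}}

```text
time_s: 48.0
tool_pos: [0.5001, -0.1925, 0.1782]
tool_rot: [-179.9, -0.1, 114.6]
force: [1.3, 0.1, 0.5]
grip_width: 0.052
grasp_force: 0.0
```

Call:
{"name": "arm_command", "arguments": {"series": [[[-34, -25, -2], 0.11], [[-68, -50, -4], 0.23], [[-103, -75, -7], 0.35], [[-133, -97, -9], 0.45], [[-148, -108, -10], 0.5]]}}

```text
time_s: 48.5
tool_pos: [0.4632, -0.3743, 0.1885]
tool_rot: [-179.9, 0.1, 85.8]
force: [0.6, -0.3, 0.1]
grip_width: 0.0524
grasp_force: 0.0
```

Call:
{"name": "arm_command", "arguments": {"series": [[[0, 0, 0], 0], [[0, 0, 0], 0], [[0, 0, 0], 0], [[0, 0, 0], 0], [[0, 0, 0], 0]]}}

```text
time_s: 49.0
tool_pos: [0.4665, -0.3696, 0.1895]
tool_rot: [180.0, -0.0, 86.4]
force: [-0.4, 0.5, -0.3]
grip_width: 0.0524
grasp_force: 0.0
```

```bash
python3 - <<'E'
from h import *
hover("b6",None)
E
```

```text
b6 49.0 [ 0.4665 -0.3696  0.1895] [ 1.7998e+02 -4.0000e-02  8.6360e+01] w 0.0524 F [-0.4  0.5 -0.3] T [-0.09  0.07  0.02]
bar [ 0.4648 -0.3694] L 0.0416 W 0.0169 yaw 85.9 [321. 220.]
bar [ 0.5606 -0.4484] L 0.0347 W 0.0222 yaw 6.9 [424. 293.]
bar [ 0.7026 -0.4282] L 0.2273 W 0.041 yaw 174.7 [535. 262.]
```

Fifth bar seated. Sixth is the last short bar.

Call:
{"name": "arm_command", "arguments": {"series": [[[0, -2, 48], 0], [[0, -2, 96], 0], [[0, -2, 140], 0], [[0, -2, 165], 0], [[0, -2, 173], 0]]}}

```text
time_s: 49.55
tool_pos: [0.462, -0.3689, 0.0134]
tool_rot: [-179.7, -0.2, 86.3]
force: [0.3, 0.8, 0.8]
grip_width: 0.0526
grasp_force: 0.0
```

Call:
{"name": "arm_command", "arguments": {"series": [[[0, 0, 0], 0], [[0, 0, 0], 0], [[0, 0, 0], 0], [[0, 0, 0], 0], [[0, 0, 0], 0]], "grip": 1}}

```text
time_s: 50.05
tool_pos: [0.4644, -0.3711, 0.0176]
tool_rot: [179.9, 0.0, 86.2]
force: [0.0, -0.8, -0.4]
grip_width: 0.0199
grasp_force: 0.0
```

Call:
{"name": "arm_command", "arguments": {"series": [[[0, 0, 0], 0], [[0, 0, 0], 0], [[0, 0, 0], 0], [[0, 0, 0], 0], [[0, 0, 0], 0]]}}

```text
time_s: 50.55
tool_pos: [0.4643, -0.371, 0.0174]
tool_rot: [179.9, 0.0, 86.2]
force: [0.5, 1.1, 6.6]
grip_width: 0.0178
grasp_force: 25.0
```

Call:
{"name": "arm_command", "arguments": {"series": [[[0, 0, -15], 0], [[0, 0, -40], 0], [[0, 0, -75], 0], [[0, 0, -103], 0], [[0, 0, -103], 0]]}}

```text
time_s: 51.05
tool_pos: [0.4658, -0.373, 0.1245]
tool_rot: [179.6, 0.2, 86.2]
force: [-0.3, -0.7, -0.4]
grip_width: 0.0176
grasp_force: 25.0
```

```bash
python3 -c "
from h import *
plan((.4646,-.3698,.12,86.3),[(*pocket('short',-1),.12,173.25)])
plan((*pocket('short',-1),.16,173.25),[(.5313,.3005,.2,173.25)])
o=env.get_obs();print(o['tool_pos'],o['tool_rot'],o['force'])"
```

```text
call: [183, 6, 0] -0.51
  call: [156, 95, 0] -0.5
  call: [92, 158, 0] -0.51
  at [0.5188, 0.1761, 0.12] 173.39
  call: [3, 125, -40] -0.0
  at [0.531, 0.3004, 0.2] 173.25
[ 0.46577766 -0.3729895   0.12453539] [179.58490483   0.196897    86.19330255] [-0.31036607 -0.6825846  -0.44855297]
```

Call:
{"name": "arm_command", "arguments": {"series": [[[37, 1, 0], -0.1], [[73, 2, 0], -0.2], [[110, 4, 0], -0.31], [[146, 5, 0], -0.41], [[183, 6, 0], -0.51]]}}

```text
time_s: 51.55
tool_pos: [0.4813, -0.1872, 0.1194]
tool_rot: [-180.0, -0.0, 115.7]
force: [0.6, -0.1, 0.6]
grip_width: 0.0174
grasp_force: 25.0
```

Call:
{"name": "arm_command", "arguments": {"series": [[[31, 19, 0], -0.1], [[62, 38, 0], -0.2], [[94, 57, 0], -0.3], [[125, 76, 0], -0.4], [[156, 95, 0], -0.5]]}}

```text
time_s: 52.05
tool_pos: [0.5001, -0.0056, 0.1194]
tool_rot: [-180.0, -0.0, 144.3]
force: [0.5, 0.5, 0.1]
grip_width: 0.0177
grasp_force: 25.0
```

Call:
{"name": "arm_command", "arguments": {"series": [[[21, 36, 0], -0.12], [[43, 73, 0], -0.23], [[65, 110, 0], -0.35], [[83, 143, 0], -0.46], [[92, 159, 0], -0.51]]}}

```text
time_s: 52.55
tool_pos: [0.5185, 0.1798, 0.1193]
tool_rot: [179.9, -0.0, 173.7]
force: [-0.8, -0.3, 0.2]
grip_width: 0.0174
grasp_force: 25.0
```

Call:
{"name": "arm_command", "arguments": {"series": [[[0, 0, 0], 0], [[0, 0, 5], 0], [[0, 0, 20], 0], [[0, 0, 35], 0], [[0, 0, 50], 0]]}}

```text
time_s: 53.05
tool_pos: [0.5188, 0.1742, 0.0677]
tool_rot: [-179.9, -0.1, 173.2]
force: [0.4, -0.0, -0.4]
grip_width: 0.0179
grasp_force: 25.0
```

Call:
{"name": "arm_command", "arguments": {"series": [[[0, 0, 10], 0], [[0, 0, 20], 0], [[0, 0, 28], 0], [[0, 0, 33], 0], [[0, 0, 36], 0]]}}

```text
time_s: 53.55
tool_pos: [0.5193, 0.1758, 0.0332]
tool_rot: [-180.0, -0.0, 173.3]
force: [-0.3, 0.1, -0.0]
grip_width: 0.0177
grasp_force: 25.0
```

Call:
{"name": "arm_command", "arguments": {"series": [[[0, 0, 0], 0], [[0, 0, 0], 0], [[0, 0, 0], 0], [[0, 0, 0], 0], [[0, 0, 0], 0]]}}

```text
time_s: 54.05
tool_pos: [0.5195, 0.1759, 0.0338]
tool_rot: [180.0, 0.0, 173.3]
force: [0.1, -0.4, -1.0]
grip_width: 0.0177
grasp_force: 25.0
```

Call:
{"name": "arm_command", "arguments": {"series": [[[0, 0, 0], 0], [[0, 0, 0], 0], [[0, 0, 0], 0], [[0, 0, 0], 0], [[0, 0, 0], 0]], "grip": 0.1}}

```text
time_s: 54.55
tool_pos: [0.5193, 0.1758, 0.0336]
tool_rot: [180.0, 0.0, 173.3]
force: [0.1, -0.1, -0.9]
grip_width: 0.0384
grasp_force: 0.0
```

Call:
{"name": "arm_command", "arguments": {"series": [[[0, 0, -20], 0], [[0, 0, -60], 0], [[0, 0, -100], 0], [[0, 0, -126], 0], [[0, 0, -126], 0]]}}

```text
time_s: 55.05
tool_pos: [0.5221, 0.1768, 0.1642]
tool_rot: [179.7, 0.4, 173.3]
force: [0.2, -0.3, -0.0]
grip_width: 0.0392
grasp_force: 0.0
```

Call:
{"name": "arm_command", "arguments": {"series": [[[1, 30, -20], 0], [[2, 65, -40], 0], [[3, 100, -40], 0], [[3, 124, -40], 0], [[3, 124, -40], 0]], "grip": -1}}

```text
time_s: 55.55
tool_pos: [0.529, 0.304, 0.198]
tool_rot: [179.9, -0.1, 173.7]
force: [-0.5, -0.3, -0.4]
grip_width: 0.0712
grasp_force: 0.0
```

Call:
{"name": "arm_command", "arguments": {"series": [[[0, 0, 0], 0], [[0, 0, 0], 0], [[0, 0, 0], 0], [[0, 0, 0], 0], [[0, 0, 0], 0]]}}

```text
time_s: 56.05
tool_pos: [0.531, 0.2986, 0.1997]
tool_rot: [180.0, 0.0, 173.2]
force: [0.7, 0.6, -0.5]
grip_width: 0.0871
grasp_force: 0.0
```

```bash
python3 - <<'E'
from h import *
o,im=snap("q6")
for q in findbars(o,im,.033):
    if .45<q[0][0]<.65 and .1<q[0][1]<.25: print(np.round(q[0],4),np.round(q[1:4],4),q[4])
for n in ROW: print(n,pocket(n,1),pocket(n,-1))
knob(o,im)
t,_=viewer.read_camera("top");t0=cv2.imread("pics/top0.png")
for r,a,c in comps(bars(t),40,700): print("top",np.round(plane("top",r[0],.02)[0][:2],3),a)
cv2.imwrite("pics/q6v.png",np.hstack([im[60:320,100:480],cv2.resize(t[180:310,160:370],(420,260))]))
E
```

```text
q6 56.05 [0.531  0.2986 0.1997] [1.7999e+02 1.0000e-02 1.7325e+02] w 0.0871 F [ 0.7  0.6 -0.5] T [0.01 0.03 0.  ]
[0.5838 0.2197] [5.650000e-02 1.970000e-02 1.736497e+02] [246. 284.]
[0.5699 0.1733] [4.29000e-02 2.22000e-02 1.73489e+02] [198. 275.]
[0.5719 0.1253] [5.840000e-02 2.450000e-02 1.738157e+02] [155. 281.]
[0.519  0.1796] [4.12000e-02 2.21000e-02 1.73386e+02] [193. 224.]
[0.5167 0.2275] [6.03000e-02 2.01000e-02 1.73509e+02] [241. 214.]
[0.4954 0.1343] [7.900000e-02 2.500000e-02 1.727898e+02] [146. 205.]
short [0.57191359 0.16966229] [0.51928641 0.17593771]
medium [0.58794324 0.21657826] [0.51545676 0.22522174]
long [0.5862729  0.11879422] [0.4939271  0.12980578]
blue [323.4 220.5] [63.8 65. ] [0.5314 0.3004 0.03  ]
bar px [324.  224.5] c [0.5276 0.3012 0.063 ] [np.float64(0.0127), np.float64(0.044)] yaw 173.6
top [0.403 0.364] 92.0
top [0.494 0.131] 143.5
top [0.518 0.178] 65.0
top [0.515 0.227] 107.0
top [0.572 0.171] 64.0
top [0.589 0.218] 106.5
top [0.586 0.12 ] 140.0
top [ 0.891 -0.274] 133.5
top [ 0.901 -0.217] 98.0
top [ 0.891 -0.157] 99.5
top [ 0.892 -0.075] 78.0
top [0.9   0.129] 51.5
```

View pics/q6v.png

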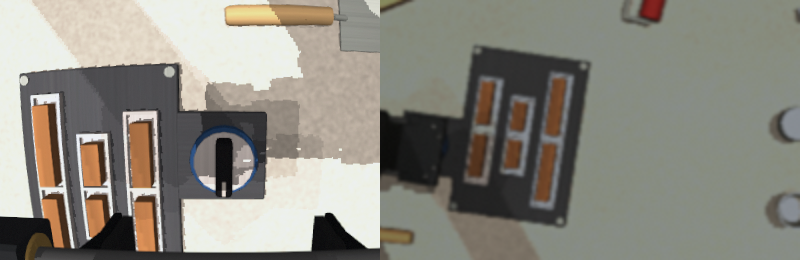

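The picture shows all six bars in their pockets (three rows at wrist px ~(145-245, 205-285)) and the knob at 173.6°, still back. Next I grip the knob and turn it four clicks clockwise.

Call:
{"name": "arm_command", "arguments": {"series": [[[0, 2, 40], 0], [[0, 2, 80], 0], [[0, 2, 120], 0], [[0, 2, 142], 0], [[0, 2, 151], 0]]}}

```text
time_s: 56.65
tool_pos: [0.5293, 0.3002, 0.0457]
tool_rot: [-179.8, -0.2, 173.3]
force: [-0.6, -0.2, -0.3]
grip_width: 0.087
grasp_force: 0.0
```

Call:
{"name": "arm_command", "arguments": {"series": [[[0, 0, 0], 0], [[0, 0, 0], 0], [[0, 0, 0], 0], [[0, 0, 0], 0], [[0, 0, 0], 0]], "grip": 1, "grip_force": 30}}

```text
time_s: 57.15
tool_pos: [0.5316, 0.3016, 0.0496]
tool_rot: [179.9, 0.1, 173.3]
force: [-0.1, 0.2, 0.5]
grip_width: 0.0551
grasp_force: 0.0
```

Call:
{"name": "arm_command", "arguments": {"series": [[[0, 0, 0], 0], [[0, 0, 0], 0], [[0, 0, 0], 0], [[0, 0, 0], 0], [[0, 0, 0], 0]]}}

```text
time_s: 57.65
tool_pos: [0.5309, 0.2999, 0.0485]
tool_rot: [-179.9, -0.0, 173.3]
force: [-1.3, -7.6, 4.6]
grip_width: 0.0149
grasp_force: 3.3
```

Call:
{"name": "arm_command", "arguments": {"series": [[[0, 0, 0], 0], [[0, 0, 0], 0], [[0, 0, 0], 0], [[0, 0, 0], 0], [[0, 0, 0], 0]]}}

```text
time_s: 58.15
tool_pos: [0.5308, 0.2993, 0.0485]
tool_rot: [-179.8, -0.1, 173.2]
force: [-1.3, -5.1, 1.7]
grip_width: 0.0137
grasp_force: 30.0
```

Call:
{"name": "arm_command", "arguments": {"series": [[[0, 0, 0], 0.1], [[0, 0, 0], 0.2], [[0, 0, 0], 0.3], [[0, 0, 0], 0.42], [[0, 0, 0], 0.52]]}}

```text
time_s: 58.65
tool_pos: [0.531, 0.3, 0.0485]
tool_rot: [-179.9, 0.0, 143.2]
force: [-1.4, -3.6, 2.3]
grip_width: 0.0136
grasp_force: 30.0
```

Call:
{"name": "arm_command", "arguments": {"series": [[[0, 0, 0], 0.1], [[0, 0, 0], 0.2], [[0, 0, 0], 0.3], [[0, 0, 0], 0.42], [[0, 0, 0], 0.52]]}}

```text
time_s: 59.15
tool_pos: [0.5316, 0.3004, 0.0485]
tool_rot: [180.0, 0.1, 113.4]
force: [0.3, -1.6, 2.5]
grip_width: 0.0136
grasp_force: 30.0
```

Call:
{"name": "arm_command", "arguments": {"series": [[[0, 0, 0], 0.1], [[0, 0, 0], 0.2], [[0, 0, 0], 0.3], [[0, 0, 0], 0.42], [[0, 0, 0], 0.52]]}}

```text
time_s: 59.65
tool_pos: [0.5323, 0.3005, 0.0485]
tool_rot: [179.9, 0.0, 83.6]
force: [1.9, -2.0, -1.0]
grip_width: 0.014
grasp_force: 30.0
```

Call:
{"name": "arm_command", "arguments": {"series": [[[0, 0, 0], 0.1], [[0, 0, 0], 0.2], [[0, 0, 0], 0.32], [[0, 0, 0], 0.43], [[0, 0, 0], 0.53]]}}

```text
time_s: 60.15
tool_pos: [0.5329, 0.3002, 0.0485]
tool_rot: [179.8, -0.1, 53.3]
force: [4.1, -2.1, -1.5]
grip_width: 0.0139
grasp_force: 30.0
```

Call:
{"name": "arm_command", "arguments": {"series": [[[0, 0, 0], 0], [[0, 0, 0], 0], [[0, 0, 0], 0], [[0, 0, 0], 0], [[0, 0, 0], 0]]}}

```text
time_s: 60.65
tool_pos: [0.5329, 0.3002, 0.0485]
tool_rot: [179.8, -0.1, 53.6]
force: [4.5, -2.7, -3.9]
grip_width: 0.0139
grasp_force: 30.0
```

Call:
{"name": "arm_command", "arguments": {"series": [[[0, 0, 0], 0], [[0, 0, 0], 0], [[0, 0, 0], 0], [[0, 0, 0], 0], [[0, 0, 0], 0]], "grip": -1}}

```text
time_s: 61.15
tool_pos: [0.5307, 0.3018, 0.0486]
tool_rot: [-180.0, -0.0, 53.6]
force: [0.0, -0.2, 1.1]
grip_width: 0.0462
grasp_force: 0.0
```

Call:
{"name": "arm_command", "arguments": {"series": [[[0, 0, 0], 0], [[0, 0, 0], 0], [[0, 0, 0], 0], [[0, 0, 0], 0], [[0, 0, -10], 0]]}}

```text
time_s: 61.65
tool_pos: [0.53, 0.3007, 0.0576]
tool_rot: [-180.0, 0.2, 53.6]
force: [0.7, -0.5, -0.6]
grip_width: 0.0833
grasp_force: 0.0
```

Call:
{"name": "arm_command", "arguments": {"series": [[[0, 0, -40], 0], [[0, 0, -80], 0], [[0, 0, -120], 0], [[0, 0, -140], 0], [[0, 0, -140], 0]]}}

```text
time_s: 62.15
tool_pos: [0.5332, 0.3022, 0.2035]
tool_rot: [179.9, -0.5, 53.5]
force: [-0.0, 0.5, -0.3]
grip_width: 0.0869
grasp_force: 0.0
```

Call:
{"name": "arm_command", "arguments": {"series": [[[0, 0, 0], 0], [[0, 0, 0], 0], [[0, 0, 0], 0], [[0, 0, 0], 0], [[0, 0, 0], 0]]}}

```text
time_s: 62.65
tool_pos: [0.5307, 0.3011, 0.1978]
tool_rot: [-180.0, 0.1, 53.6]
force: [-0.1, 0.4, -0.0]
grip_width: 0.087
grasp_force: 0.0
```

```bash
python3 - <<'E'
from h import *
o,im=snap("z1");knob(o,im)
t,_=viewer.read_camera("scene")
cv2.imwrite("pics/z1v.png",np.hstack([im[60:320,160:540],cv2.resize(t[90:230,290:430],(260,260))]))
E
```

```text
z1 62.65 [0.5307 0.3011 0.1978] [-1.7999e+02  7.0000e-02  5.3560e+01] w 0.087 F [-0.1  0.4 -0. ] T [-0.13  0.07  0.03]
blue [325.5 220.5] [64.4 65.5] [0.5319 0.3008 0.03  ]
bar px [326. 225.] c [0.5342 0.3035 0.063 ] [np.float64(0.0126), np.float64(0.0446)] yaw 53.9
```

View pics/z1v.png

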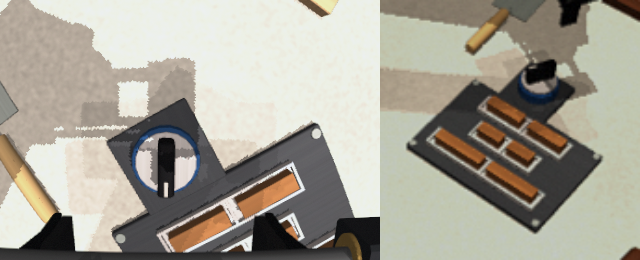

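The view shows the knob at 53.9°, which is 119.7° clockwise from its stop and so four clicks. All six bars still lie in their pockets and the hand is clear, so I'm handing in.

```bash
python3 -c "
from cell import env
print(env.sign_off())"
```

```text
the job is handed in; nothing more can be done
None
```

The job is handed in: all six bars lie in the pockets for their lengths, the knob went fully back and then four clicks clockwise (119.7° measured), and the bystanders were left alone; the hand-in returned no verdict.

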